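# Scrape the broken magnet pieces off the test plate and put the scraper away

## Robot

A 6-joint arm with a two-finger parallel gripper is mounted at the origin on the work surface. World frame = base frame: x ahead of the robot, y to its left, z up, the work surface at z = 0. Lengths are in mm, angles in rad, forces in N, time in s.
With the tool pointing down it reaches from about 350 to 975 mm from the base axis. Payload 4.9 kg.
Tool frame: the origin (TCP) lies between the finger pads; the fingertips stand 25 mm ahead of it and the grasp point (between the pads) lies 6 mm ahead of it; z points along the fingers, y is the line along which they close (so a half turn about z gives the same grasp; the last joint's range is limited). The gripper opens to 85 mm and grips with 20 to 120 N. Pads are 22 mm wide; open, the fingers measure 114 mm over their backs; the gripper's body (76 mm by 85 mm) begins 54 mm behind the grasp point. The pads swing forward as they close: fully open they stand 13 mm farther back than shut.
Start: joints at [1.151, 0.053, 1.613, -0, 1.476, -0.119], TCP at [185.168, 596.921, 256.304] pointing down, gripper open.
Joint ranges: [-3.01, 3.01], [-1.01, 2.22], [0.06, 2.58], [-1.02, 4.17], [0.09, 2.62], [-3.14, 3.14]. Speed limits (rad/s): [2.57, 2.57, 3.14, 3.14, 3.14, 3.14].

## Interface

Orientations are given as [roll, pitch, yaw] about the fixed x, y, z axes, in that order (R = Rz(yaw) Ry(pitch) Rx(roll)).
In Python, from station import arm gives the robot as it stands.
- The arm moves only by the tool servo_tool, never from a script. Its argument "targets" is a list of rows, each an object with "fingers": the finger opening in mm, from 0 to 85.4; "offset": the shift along the tool's x, y, z in mm, a list of three; "angular": the turn, a rotation vector about the tool's x, y, z in degrees, a list of three. A call has 1 to 5 rows; each row is the pose to reach, as a shift and turn from the pose commanded when the call began, along the tool's axes at that moment; what a row does not reach only later rows make up. A row lasts 1/12 s, in which the tool goes at most 41.7 mm and 7.16 degrees, less where a joint would pass 70% of its speed; a pose out of reach is approached as far as the arm can. A call with a gripper value outside its range is refused whole. The fingers move at their own pace and stop on an object; "squeeze" is the grip in N (left out, the last holds). Time passes only in rows, so rows that repeat a pose let the fingers close. It gives the time, the measured TCP pose, the force, the opening and the grip force at its end, in the units of the state.
- arm.observe(): the state, without advancing time (a new reading comes with each control period).
- arm.camera(name): name is "scene" or "top" or "wrist"; returns (picture, depth): 420x560x3 uint8, red, green, blue; 420x560 float32, mm along the optical axis (not along the pixel's ray), 0 where there is no reading.
- arm.camera_info(name): a dict with "fx", "fy", "cx", "cy" (pixels), "world_from_camera" (4x4, takes a point from camera to world coordinates); the wrist camera has in their place "tool_from_camera" (4x4, takes a point from camera to tool coordinates, whose origin is the TCP and whose axes are the flange's). Camera axes: x right, y down, z forward; pixel columns grow to the right and rows downward; lengths in mm; the calibration is good to about 2 mm. A picture is of the moment at which its call begins: read the wrist's pose just before it. camera_info takes no time and is no camera call.
- arm.hand_in(): hands the job in; it is judged then, once.
Trained networks look in the newest picture that a camera, given by its name, has taken for a name from the list of things; names that differ only in an ending like _2 or _b are one class to them, and where a whole thing is asked for, a point or a joint stands for the part that bears it (a point fixed in the world has none). Each returns a list of dicts, best first, with "conf" (0 to 1); they miss things now and then, are a little off and sometimes report something else, mostly with a low value. They report only what shows in the picture. A call takes as long as a camera call.
- arm.cut_out(camera, thing): "region" (420x560 bool, what is visible of it) and "at" ([column, row] in pixels, amid what is visible of it).
The state is a dict: "time": time; "joints": joint angles; "dq": joint speeds; "tau": joint torques, N m; "position": TCP position; "orientation": TCP orientation; "ft_force": force on the tool from outside, world axes, zero at the start; "wrist_torque": the same for the moment, N m; "finger_gap": finger opening in mm; "grasp_force": force on a finger pad.
Only numpy, scipy, OpenCV 4.12 (cv2) and the standard library are available. Lean on these libraries where they do the work, as an engineer would, in place of code of your own. Each camera call takes 0.05 s, during which the arm holds its last target. There are 200 camera calls.

## Task

With the wooden scraper, wipe all four broken magnet pieces off the raised steel test plate into the tray along its near edge, reaching in under the microphone beam and never touching the pieces with the gripper. Then stand the scraper on its sole in the white tool box, let go of it and close the lid. Leave everything else where it is, including the copper ring that stands on the plate, and do not bump the beam.

Things in the scene. Friction and masses are not known exactly. Their poses are not given: they have to be found in the camera images.
- stand: Fixed test stand. Origin: on the table under the plate; +x away from the tray, z up. Steel plate 215 (x) by 280 (y) mm, no rims, top 60 mm above the table, x = -100 to 115 mm. Against its near (-x) edge an open tray, outside x = -236 to -102, y = -145 to 145 mm, rim 30 mm high, walls and floor 4 mm. Fixed clutter beyond it is under 100 mm high.
- beam: Aluminium microphone beam fixed to the stand; same origin and axes as the stand. It crosses above the plate along y: x = 32 to 68, y = -180 to 180 mm, underside 270 mm above the table (210 above the plate), top 300, a microphone on it up to 326 mm. Its posts, 30 by 24 mm, stand beside the plate at x = 50, y = -166 and 166 mm.
- shard_a: Dark ferrite shard of a broken magnet ring: slightly bent bar 62 (x) by 28 (y) mm, 12 mm thick, 80 g. Origin: middle of its underside. One of four alike on the plate: two on its left half (+y, about 85 mm off the stand's middle line), two on the right; in each pair one just before or beneath the beam (x to 20 mm), one nearer the tray.
- shard_b: Dark ferrite shard of a broken magnet ring: slightly bent bar 62 (x) by 28 (y) mm, 12 mm thick, 80 g. Origin: middle of its underside. One of four alike on the plate: two on its left half (+y, about 85 mm off the stand's middle line), two on the right; in each pair one just before or beneath the beam (x to 20 mm), one nearer the tray.
- shard_c: Dark ferrite shard of a broken magnet ring: slightly bent bar 62 (x) by 28 (y) mm, 12 mm thick, 80 g. Origin: middle of its underside. One of four alike on the plate: two on its left half (+y, about 85 mm off the stand's middle line), two on the right; in each pair one just before or beneath the beam (x to 20 mm), one nearer the tray.
- shard_d: Dark ferrite shard of a broken magnet ring: slightly bent bar 62 (x) by 28 (y) mm, 12 mm thick, 80 g. Origin: middle of its underside. One of four alike on the plate: two on its left half (+y, about 85 mm off the stand's middle line), two on the right; in each pair one just before or beneath the beam (x to 20 mm), one nearer the tray.
- scraper: Wooden scraper standing on the table. Origin: centre of its flat sole. Sole block 36 (x) by 90 (y) by 22 (z) mm. A handle bar, 22 mm wide (y) by 26 mm, leans 40 degrees from vertical to -x, centre line (0, 0, 15) to (-55, 0, 81) mm, top corner at 90 mm. Pinch it across y at about (-40, 0, 63) mm, best with the fingers pointing along the handle. 200 g, mostly in the block.
- toolbox: White steel tool box, fixed, 200 (x) by 230 (y) mm, 100 mm high, walls and floor 4 mm, open on top (inside 192 by 222, 96 mm deep); brass latch on its near (-x) face. Origin: centre of its underside. The lid's hinge line runs along y at x = 100, z = 100.5 mm.
- toolbox_lid (a joint): Lid angle in rad: 0 shut, 1.57 upright, opens upwards and away to 1.75. A 6 mm plate, 200 mm from hinge to free edge, 230 mm wide; a dark knob on its outer face, on the middle line 170 mm from the hinge, stands about 50 mm out. Stiff hinge: it stays where it is left and must be pushed (about 5 N at its edge) all the way down.
- shorting_ring: Bystander: copper ring 48 mm across, 30 mm high, standing on the plate near its middle line towards the tray, between the two pairs of shards. Origin: middle of its underside.
- magnet_ring: Bystander: green magnet ring 100 mm across, 18 mm high, lying before the scraper. Origin: middle of its underside.
- horn_flange: Bystander: chrome horn flange 100 mm across, 50 mm high, standing behind the scraper. Origin: middle of its underside.

How it is judged:
By the outcome, as a careful person would: the job done as asked, in the order asked, and still so for the second after the job is handed in, with the robot touching nothing.
It also fails if it takes over 72 s, if anything falls off the work surface, if the arm or the gripper's body presses on something with over 40 N, if the wrist force passes 120 N, or if a joint passes its speed limit or range.

## Working session

There is one attempt and no reset: what is moved stays moved. The work goes in short steps, Python scripts to look and compute and a tool call to move; the robot and the scene stay as the last step left them, time stands still between calls to the robot, and variables do not carry over. Pictures are saved under pics/ and viewed, at most 10 in all, crops included, and the job is handed in when it is done.

Besides the shell and the picture viewer there is one more tool, called after "Call:" as name(argument=value, ...) on one line, values as JSON. servo_tool: Moves the arm, as the interface text tells. Its arguments: {"type":"object","properties":{"targets":{"type":"array"},"squeeze":{"type":"number"}},"required":["targets"]}

```bash
ls; mkdir -p pics; python3 - <<'E'
from station import arm
import cv2,numpy as np
np.set_printoptions(precision=1,suppress=True)
print(arm.observe())
for c in ("scene","top"):
    p,d=arm.camera(c); cv2.imwrite(f"pics/{c}0.png",p[:,:,::-1]); np.savez(f"{c}0.npz",p=p,d=d)
    i=arm.camera_info(c); print(c,i)
    T=np.array(i["world_from_camera"])
    for t in ("stand","beam","shard_a","scraper","toolbox","toolbox_lid","shorting_ring","magnet_ring","horn_flange"):
        for r in arm.cut_out(c,t)[:5]:
            if r["conf"]<.3: continue
            v,u=np.nonzero(r["region"]&(d>0)); z=d[v,u]
            P=np.c_[(u-i["cx"])/i["fx"]*z,(v-i["cy"])/i["fy"]*z,z]@T[:3,:3].T+T[:3,3]
            print(t,round(r["conf"],2),r["at"],len(u),"mean",P.mean(0),"p2",np.percentile(P,2,axis=0),"p98",np.percentile(P,98,axis=0))
E
```

```text
pics
{'time': 0.0, 'joints': array([ 1.2,  0.1,  1.6,  0. ,  1.5, -0.1]), 'dq': array([ 0., -0., -0.,  0., -0., -0.]), 'tau': array([  0. , -39.4, -37. ,  -0. ,   0. ,  -0. ]), 'position': array([184.9, 596.4, 255.1]), 'orientation': array([-3.1, -0. ,  2.8]), 'ft_force': array([-0.6,  0.5, -0.2]), 'wrist_torque': array([-0., -0.,  0.]), 'grasp_force': 0.0, 'finger_gap': 85.1322746525063}
scene {'fx': 400.593828883308, 'fy': 400.593828883308, 'cx': 278.5595302019595, 'cy': 210.28401015785795, 'world_from_camera': array([[   0. ,    0.7,   -0.7, 1188.5],
       [   1. ,    0. ,    0. ,  -18.1],
       [   0. ,   -0.7,   -0.7,  680.5],
       [   0. ,    0. ,    0. ,    1. ]])}
stand 0.78 [276.6, 223.1] 24169 mean [631.2  -9.3 125.1] p2 [ 380.6 -175.2    0.8] p98 [730.7 168.4 320.2]
shard_a 0.61 [308.7, 222.0] 195 mean [551.  63.  70.] p2 [519.4  50.2  62.6] p98 [576.1  74.6  72.9]
shard_a 0.58 [154.9, 204.8] 612 mean [ 408.8 -310.1   13.3] p2 [ 355.2 -347.5    0.1] p98 [ 447.8 -271.1   18.7]
shard_a 0.55 [313.3, 244.6] 325 mean [622.   68.5  68.4] p2 [586.3  55.7  58.1] p98 [649.   82
[... 2253 characters left out ...]
9 451.8 306. ]
toolbox_lid 0.48 [249.3, 175.7] 228 mean [616.9  69.7  70. ] p2 [585.8  56.6  57.6] p98 [649.8  81.9  77.3]
shorting_ring 0.52 [281.8, 179.5] 144 mean [587.4 -16.4  86.4] p2 [564.6 -36.5  64.8] p98 [609.4   4.6  94.7]
magnet_ring 0.94 [389.0, 254.6] 765 mean [ 396.6 -304.8   17.9] p2 [ 353.4 -351.3    8.5] p98 [ 440.7 -258.8   23.8]
horn_flange 0.76 [403.8, 175.6] 1048 mean [ 620.2 -373.1   23. ] p2 [ 575.1 -414.1    0.3] p98 [ 661.5 -328.9   53. ]
horn_flange 0.63 [388.4, 210.1] 589 mean [ 512.  -333.    36.7] p2 [ 464.8 -380.6    0. ] p98 [ 545.8 -295.4   88.4]
horn_flange 0.5 [388.3, 249.7] 729 mean [ 398.8 -305.6   18.1] p2 [ 356.2 -351.1   11.2] p98 [ 443.4 -259.7   23.9]
```

```bash
python3 -c "
from station import arm
i=arm.camera_info('wrist');print(i)"
```

```text
{'fx': 360.5336502278997, 'fy': 360.5336502278997, 'cx': 284.5945727638614, 'cy': 205.76710119875162, 'tool_from_camera': array([[-1.91849476e-04, -9.55426850e-01, -2.95227875e-01,
         7.62006247e+01],
       [ 9.99999500e-01, -4.73035684e-04,  8.81019834e-04,
         4.18494786e-01],
       [-9.81403325e-04, -2.95227558e-01,  9.55426463e-01,
        -1.16966517e+02],
       [ 0.00000000e+00,  0.00000000e+00,  0.00000000e+00,
         1.00000000e+00]])}
```

View pics/scene0.png

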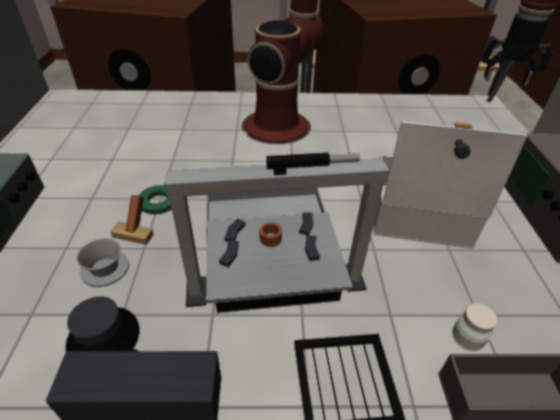

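View pics/top0.png

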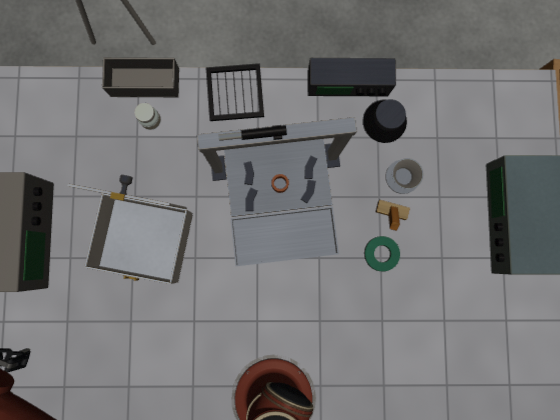

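```bash
cat > h.py <<'E'
import numpy as np, cv2
from scipy.spatial.transform import Rotation as R
np.set_printoptions(precision=1,suppress=True)
def cloud(arm,c,d):
    i=arm.camera_info(c); T=np.array(i["world_from_camera"])
    v,u=np.mgrid[:420,:560]; P=np.stack([(u-i["cx"])/i["fx"]*d,(v-i["cy"])/i["fy"]*d,d],-1)@T[:3,:3].T+T[:3,3]
    P[d<=0]=np.nan; return P
def rect(P):
    r=cv2.minAreaRect(P[:,:2].astype(np.float32)); return np.array(r[0]),np.array(r[1]),r[2]
E
python3 - <<'E'
from station import arm
from h import *
for c in ("scene","top"):
    z=np.load(c+"0.npz"); P=cloud(arm,c,z["d"])
    p=z["p"].astype(int)
    def sel(lo,hi): return ((P>lo)&(P<hi)).all(-1)
    def clean(m): return cv2.morphologyEx(m.astype(np.uint8),cv2.MORPH_OPEN,np.ones((3,3)))>0
    m=sel([430,-190,55],[790,180,67]); print(c,"plate",rect(P[clean(m)]),np.median(P[m],0))
    m=sel([250,-190,20],[500,190,38]); print("tray rim",rect(P[m]))
    m=sel([560,-220,262],[780,220,306]); print("beam",rect(P[m]),np.percentile(P[m],[2,50,98],axis=0)[:,2])
    m=sel([300,200,85],[600,500,110]); print("boxrim",m.sum(),rect(P[m]))
    m=sel([300,200,-5],[600,500,12]); m=clean(m);print("boxfloor",m.sum(),np.median(P[m],0))
    for lo,hi in((14,28),(28,50),(50,72),(72,95)):
        m=sel([440,-400,lo],[560,-270,hi]); print("scr",lo,m.sum(),rect(P[m]),P[m].mean(0))
        q=P[m]; 
    m=sel([480,250,110],[600,500,285]); q=P[m]; A=np.c_[q,np.ones(len(q))]; n=np.linalg.svd(q-q.mean(0),full_matrices=False)[2][2]; print("lid",q.mean(0),n*100)
    from_=cv2.boundingRect
    for r in arm.cut_out(c,"shard_a"):
        q=P[r["region"]&(z["d"]>0)]; q=q[(q[:,2]>66)&(q[:,2]<80)]
        if len(q)>30: print("shard",round(r["conf"],2),rect(q),q.mean(0))
E
```

```text
scene plate (array([621.4,  -8.2]), array([218.2, 353. ]), 6.687839984893799) [652.   -8.4  58.7]
tray rim (array([430.2, -30.9]), array([103.5, 289.3]), 6.155186176300049)
beam (array([664.7,  -4.2]), array([ 38.5, 359.5]), 6.724671363830566) [269.9 295.1 299.9]
boxrim 882 (array([440.1, 362.5]), array([230.2, 209.1]), 79.01129150390625)
boxfloor 3281 [559.9 325.5  -1.1]
scr 14 491 (array([ 486.4, -330.5]), array([ 91.5, 112.9]), 75.76095581054688) [ 520.7 -334.4   20.1]
scr 28 168 (array([ 505. , -333.3]), array([22.5, 48.7]), 71.04861450195312) [ 512.9 -332.5   39.2]
scr 50 169 (array([ 487.4, -328.5]), array([22.3, 51.8]), 71.85218811035156) [ 495.  -327.7   61.4]
scr 72 101 (array([ 478.3, -325.9]), array([22.4, 33.7]), 61.14985275268555) [ 482.4 -326.1   79.5]
lid [535.5 354.5 203.9] [ 98.1 -18.6   4.9]
shard 0.61 (array([546.9,  64.2]), array([22.6, 62.2]), 78.34193420410156) [549.3  63.3  70.5]
shard 0.55 (array([617.8,  68.7]), array([65.9, 26. ]), 4.307287693023682) [620.   69.1  70.4]
shard 0.53 (array([634. , -97.7]), array([25.4, 66.4]), 76.77835083007812) [636.3 -98.7  
[... 500 characters left out ...]
 -329.7]), array([ 89.8, 112.6]), 75.87039184570312) [ 515.7 -334.4   22.2]
scr 28 59 (array([ 513., -347.]), array([53.3, 50.4]), 80.86933898925781) [ 515.8 -334.7   38.8]
scr 50 67 (array([ 487.1, -328.7]), array([21.2, 52.4]), 75.83779907226562) [ 496.4 -328.4   62. ]
scr 72 98 (array([ 478.4, -326.3]), array([21.6, 34.7]), 73.41342163085938) [ 476.2 -325.6   81.4]
lid [548.6 340.2 275.7] [-95.3  -9.6  28.7]
shard 0.61 (array([543.8,  65. ]), array([26.5, 61.8]), 80.02767181396484) [543.4  64.9  72.3]
shard 0.49 (array([566.5, -95.3]), array([25.1, 62.3]), 67.57174682617188) [566.5 -95.2  72.4]
shard 0.45 (array([617.6,  68.8]), array([64.4, 24.8]), 0.6532821655273438) [617.1  69.1  72.3]
```

```bash
cat >> h.py <<'E'
def pose(yaw,tilt):  # tool rotation: camera side back; fingers down, tilted forward by tilt along heading yaw (deg)
    z=np.array([np.sin(np.radians(tilt)),0,-np.cos(np.radians(tilt))]); y=np.array([0,1,0.]); x=np.cross(y,z)
    return R.from_euler('z',yaw,degrees=True)*R.from_matrix(np.c_[x,y,z])
def togo(arm,grasp,rot,s=None,lead=6,cmd=None):
    # grasp = world grasp point wanted; prints shift/turn from present (or given) pose
    if cmd is None:
        s=s or arm.observe(); p=np.array(s["position"]); r0=R.from_euler('xyz',s["orientation"])
    else: p,r0=cmd
    t=np.array(grasp)-rot.as_matrix()[:,2]*lead
    o=r0.inv().apply(t-p); a=(r0.inv()*rot).as_rotvec(degrees=True)
    print("tcp",t,"offset",o,"|",np.linalg.norm(o).round(1),"ang",a,"|",np.linalg.norm(a).round(1)); return t,rot
E
python3 - <<'E'
from station import arm
from h import *
for c in ("scene","top"):
    z=np.load(c+"0.npz"); P=cloud(arm,c,z["d"])
    m=((P>[470,-400,14])&(P<[560,-270,26])).all(-1); m2=((P>[440,-400,45])&(P<[560,-270,80])).all(-1)
    q=P[m]; c0,s,a=rect(q); print(c,c0,s,a,np.median(q[:,2]))
    h=P[m2]; print(h.mean(0)); A=np.polyfit(h[:,2],h[:,:2],1); print("dir",A[0]*100, "yaw",np.degrees(np.arctan2(-A[0][1],-A[0][0])))
s=arm.observe(); print(s["position"],R.from_euler('xyz',s["orientation"]).as_matrix())
# pregrasp: 110 back along tool
yaw=-13.;O=np.array([524,-336,0.])
Rz=R.from_euler('z',yaw,degrees=True)
g=O+Rz.apply([-40,0,63]); rot=pose(yaw,38)
togo(arm,g-110*rot.as_matrix()[:,2],rot); togo(arm,g,rot)
E
```

```text
scene [ 520.4 -339.1] [91.5 42.8] 75.76095581054688 20.407316179626832
[ 494.5 -327.7   62.4]
dir [-80.6  20.7] yaw -14.409400280841606
top [ 522.7 -339.1] [90.  36.6] 74.69811248779297 22.25354910189276
[ 490.6 -327.4   65.4]
dir [-119.8   18.8] yaw -8.911782286787577
[185.2 596.9 256.3] [[-1.   0.3  0. ]
 [ 0.3  1.   0. ]
 [-0.   0.  -1. ]]
tcp [ 415.4 -310.9  154.4] offset [-488.9 -798.9  101.9] | 942.1 ang [ -1.4 -38.   -4.1] | 38.2
tcp [ 481.4 -326.2   67.7] offset [-556.4 -793.9  188.6] | 987.6 ang [ -1.4 -38.   -4.1] | 38.2
```

Call:
servo_tool(targets=[{"fingers": 85,"offset": [-26,-28,0],"angular": [0,0,0]},{"fingers": 85,"offset": [-52,-56,0],"angular": [0,0,0]},{"fingers": 85,"offset": [-78,-84,0],"angular": [0,0,0]},{"fingers": 85,"offset": [-104,-112,0],"angular": [0,0,0]},{"fingers": 85,"offset": [-130,-140,0],"angular": [0,0,0]}], squeeze=100)

```text
time: 1.52
position: [268.2, 423.2, 256.3]
orientation: [3.141, 0.0, 2.842]
ft_force: [0.2, -0.6, 0.2]
finger_gap: 84.6
grasp_force: 0.0
```

Call:
servo_tool(targets=[{"fingers": 85,"offset": [-26,-28,0],"angular": [0,0,0]},{"fingers": 85,"offset": [-52,-56,0],"angular": [0,0,0]},{"fingers": 85,"offset": [-78,-84,0],"angular": [0,0,0]},{"fingers": 85,"offset": [-104,-112,0],"angular": [0,0,0]},{"fingers": 85,"offset": [-130,-140,0],"angular": [0,0,0]}])

```text
time: 1.93
position: [350.9, 250.8, 256.6]
orientation: [3.141, 0.001, 2.841]
ft_force: [1.6, 0.5, -0.3]
finger_gap: 85.1
grasp_force: 0.0
```

Call:
servo_tool(targets=[{"fingers": 85,"offset": [-14,-36,0],"angular": [0,0,0]},{"fingers": 85,"offset": [-28,-72,0],"angular": [0,0,0]},{"fingers": 85,"offset": [-42,-108,0],"angular": [0,0,0]},{"fingers": 85,"offset": [-56,-144,0],"angular": [0,0,0]},{"fingers": 85,"offset": [-70,-180,0],"angular": [0,0,0]}])

```text
time: 2.35
position: [363.8, 58.2, 256.7]
orientation: [3.141, 0.001, 2.841]
ft_force: [0.6, 0.0, -0.2]
finger_gap: 85.1
grasp_force: 0.0
```

Call:
servo_tool(targets=[{"fingers": 85,"offset": [-14,-36,0],"angular": [0,0,0]},{"fingers": 85,"offset": [-28,-72,0],"angular": [0,0,0]},{"fingers": 85,"offset": [-42,-108,0],"angular": [0,0,0]},{"fingers": 85,"offset": [-56,-144,0],"angular": [0,0,0]},{"fingers": 85,"offset": [-70,-180,0],"angular": [0,0,0]}])

```text
time: 2.77
position: [377.2, -134.9, 256.7]
orientation: [-3.141, 0.002, 2.84]
ft_force: [0.3, 0.1, 0.0]
finger_gap: 84.9
grasp_force: 0.0
```

```bash
python3 - <<'E'
from station import arm
from h import *
yaw=-14.;O=np.array([522,-338,0.])
Rz=R.from_euler('z',yaw,degrees=True)
g=O+Rz.apply([-40,0,63]); rot=pose(yaw,38)
s=arm.observe(); print(s["joints"].round(3),s["time"],s["position"],s["orientation"])
togo(arm,g-140*rot.as_matrix()[:,2],rot)
E
```

```text
[-0.5 -0.5  2.1  0.   1.6 -1.8] 2.7667 [ 377.2 -134.9  256.7] [-3.1  0.   2.8]
tcp [ 396.  -306.6  178. ] offset [ -68.7 -158.3   78.8] | 189.8 ang [ -1.1 -37.9  -3.1] | 38.0
```

Call:
servo_tool(targets=[{"fingers": 85,"offset": [-14,-32,10],"angular": [0,-7,-0.5]},{"fingers": 85,"offset": [-28,-64,25],"angular": [0,-14,-1]},{"fingers": 85,"offset": [-42,-96,40],"angular": [-0.5,-21,-2]},{"fingers": 85,"offset": [-56,-128,60],"angular": [-1,-28,-2.5]},{"fingers": 85,"offset": [-69,-158,79],"angular": [-1,-35,-3]}])

```text
time: 3.18
position: [396.2, -303.6, 179.9]
orientation: [-3.14, 0.607, 2.895]
ft_force: [1.4, 1.0, -0.3]
finger_gap: 85.0
grasp_force: 0.0
```

Call:
servo_tool(targets=[{"fingers": 85,"offset": [0,0,0],"angular": [0,-3,0]},{"fingers": 85,"offset": [0,0,0],"angular": [0,-3,0]},{"fingers": 85,"offset": [0,0,0],"angular": [0,-3,0]}])

```text
time: 3.43
position: [396.2, -300.9, 178.6]
orientation: [3.137, 0.65, 2.892]
ft_force: [0.5, -0.3, 0.8]
finger_gap: 85.1
grasp_force: 0.0
```

```bash
python3 - <<'E'
from station import arm
from h import *
s=arm.observe(); print(s["joints"].round(3).tolist(),s["time"],s["position"],s["orientation"])
p,d=arm.camera("wrist"); cv2.imwrite("pics/w1.png",p[:,:,::-1])
i=arm.camera_info("wrist"); T=np.array(i["tool_from_camera"])
W=np.eye(4); W[:3,:3]=R.from_euler('xyz',s["orientation"]).as_matrix(); W[:3,3]=s["position"]; T=W@T
v,u=np.mgrid[:420,:560]; P=np.stack([(u-i["cx"])/i["fx"]*d,(v-i["cy"])/i["fy"]*d,d],-1)@T[:3,:3].T+T[:3,3]
for r in arm.cut_out("wrist","scraper")[:2]:
    q=P[r["region"]&(d>0)]; print(r["conf"],r["at"],len(q),np.percentile(q,[2,98],axis=0))
    b=q[(q[:,2]>17)&(q[:,2]<26)]; print("block",rect(b),np.median(b,0))
    for lo in range(30,90,10):
        h=q[(q[:,2]>lo)&(q[:,2]<lo+10)]
        if len(h)>20: print(lo,len(h),rect(h),h.mean(0))
yaw=-14.;O=np.array([522,-338,0.])
Rz=R.from_euler('z',yaw,degrees=True)
g=O+Rz.apply([-40,0,63]); rot=pose(yaw,38); print(g); togo(arm,g,rot)
E
```

```text
[-1.026, -0.551, 2.331, 0.555, 0.947, -2.583] 3.4333 [ 396.2 -300.9  178.6] [3.1 0.7 2.9]
0.93 [274.3, 184.5] 4736 [[ 459.  -378.8    0.4]
 [ 541.2 -295.8   85.7]]
block (array([ 515.8, -338.6]), array([90.6, 44.6]), 73.72952270507812) [ 515.2 -328.7   20.8]
30 73 (array([ 487. , -330.7]), array([21.5,  9.1]), 74.5772705078125) [ 487.  -330.4   35.4]
40 82 (array([ 478.9, -328.7]), array([21.3,  9.1]), 74.76242065429688) [ 478.6 -328.5   45.6]
50 87 (array([ 471.3, -326.4]), array([21.8,  9.3]), 73.89306640625) [ 471.  -326.3   55.1]
60 123 (array([ 463. , -324.3]), array([21.4,  8.9]), 74.42335510253906) [ 462.6 -324.1   65.5]
70 573 (array([ 463.3, -324.6]), array([21.7, 13.2]), 79.29438018798828) [ 462.7 -324.3   75.5]
80 459 (array([ 471.7, -326.3]), array([20.7, 12.5]), 74.49893188476562) [ 471.8 -326.3   83.6]
[ 483.2 -328.3   63. ]
tcp [ 479.6 -327.4   67.7] offset [  0.3  -6.  142. ] | 142.2 ang [ 0.1 -0.6 -0. ] | 0.6
```

View pics/w1.png

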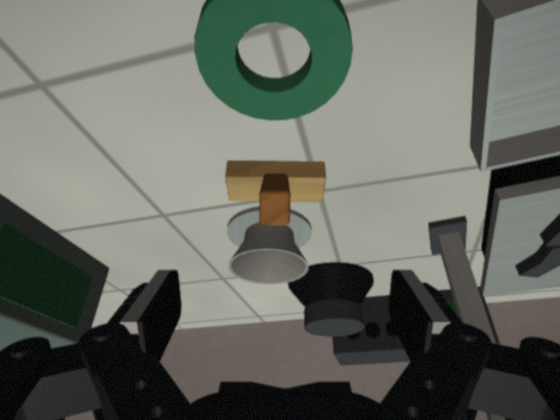

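```bash
python3 - <<'E'
from station import arm
from h import *
rot=pose(-15.5,38); g=np.array([481,-329,63.]); togo(arm,g,rot); togo(arm,g-30*rot.as_matrix()[:,2],rot)
E
```

```text
tcp [ 477.4 -328.    67.7] offset [  1.9  -7.1 140.9] | 141.0 ang [ 1.  -0.6  1.2] | 1.6
tcp [ 459.6 -323.1   91.4] offset [  2.2  -6.6 110.9] | 111.1 ang [ 1.  -0.6  1.2] | 1.6
```

Call:
servo_tool(targets=[{"fingers": 85,"offset": [1,-3,30],"angular": [0.5,0,0.6]},{"fingers": 85,"offset": [2,-6,60],"angular": [1,-0.6,1.2]},{"fingers": 85,"offset": [2,-7,90],"angular": [1,-0.6,1.2]},{"fingers": 85,"offset": [2,-7,115],"angular": [1,-0.6,1.2]},{"fingers": 85,"offset": [2,-7,141],"angular": [1,-0.6,1.2]}])

```text
time: 3.95
position: [479.4, -327.5, 66.6]
orientation: [-3.141, 0.664, 2.872]
ft_force: [0.7, 0.8, -0.5]
finger_gap: 84.7
grasp_force: 0.0
```

Call:
servo_tool(targets=[{"fingers": 40,"offset": [0,0,0],"angular": [0,0,0]},{"fingers": 40,"offset": [0,0,0],"angular": [0,0,0]},{"fingers": 30,"offset": [0,0,0],"angular": [0,0,0]},{"fingers": 15,"offset": [0,0,0],"angular": [0,0,0]},{"fingers": 10,"offset": [0,0,0],"angular": [0,0,0]}])

```text
time: 4.37
position: [477.2, -328.4, 68.2]
orientation: [-3.141, 0.666, 2.87]
ft_force: [-0.2, 0.8, -0.1]
finger_gap: 24.8
grasp_force: 0.0
```

Call:
servo_tool(targets=[{"fingers": 5,"offset": [0,0,0],"angular": [0,0,0]},{"fingers": 5,"offset": [0,0,0],"angular": [0,0,0]},{"fingers": 5,"offset": [0,0,0],"angular": [0,0,0]},{"fingers": 5,"offset": [0,0,0],"angular": [0,0,0]}])

```text
time: 4.7
position: [477.1, -328.6, 68.3]
orientation: [3.141, 0.666, 2.869]
ft_force: [-4.9, 3.6, 8.0]
finger_gap: 20.4
grasp_force: 99.1
```

```bash
python3 - <<'E'
from station import arm
from h import *
s=arm.observe(); print(s["joints"].round(3).tolist(),s)
E
```

```text
[-0.893, -0.114, 2.22, 0.707, 0.586, -2.701] {'time': 4.7, 'joints': array([-0.9, -0.1,  2.2,  0.7,  0.6, -2.7]), 'dq': array([-0.,  0., -0.,  0.,  0., -0.]), 'tau': array([  0.1, -22.5, -29.5,   0.8,  -1.2,   0. ]), 'position': array([ 477.1, -328.6,   68.3]), 'orientation': array([3.1, 0.7, 2.9]), 'ft_force': array([-4.9,  3.6,  8. ]), 'wrist_torque': array([0.3, 0.1, 0.2]), 'grasp_force': 99.06980037689209, 'finger_gap': 20.417791603703222}
```

```bash
cat >> h.py <<'E'
S0=np.array([614.4,-9.9,0]); SY=6.7
def sole(p,yaw,tilt=38.1,dx=43.3,h=68.3):   # tcp pose that puts sole centre at world p, heading yaw
    return np.array(p)+R.from_euler('z',yaw,degrees=True).apply([-dx,-.6,h]),pose(yaw,tilt)
def stand(x,y,z): return S0+R.from_euler('z',SY,degrees=True).apply([x,y,z])
def plan(arm,ts):
    s=arm.observe(); cur=(np.array(s["position"]),R.from_euler('xyz',s["orientation"]))
    print("t",round(s["time"],2),"now",cur[0],"f",s["ft_force"],"gap",round(s["finger_gap"],1),"j",s["joints"].round(2).tolist())
    for n,(p,r) in ts:
        o=cur[1].inv().apply(p-cur[0]); a=(cur[1].inv()*r).as_rotvec(degrees=True)
        print(n,"tcp",p,"off",o,"|%.0f"%np.linalg.norm(o),"ang",a,"|%.0f"%np.linalg.norm(a)); cur=(p,r)
E
python3 - <<'E'
from station import arm
from h import *
s=arm.observe(); p=np.array(s["position"]); r=R.from_euler('xyz',s["orientation"])
plan(arm,[("A",(p+[0,0,95],r)),("B",sole(stand(-150,-88,95),SY)),("C",sole(stand(74,-88,90),SY)),("D",sole(stand(74,-88,62.5),SY)),("E",sole(stand(-88,-88,62.5),SY)),("F",sole(stand(-88,-88,95),SY))])
E
```

```text
t 4.7 now [ 477.1 -328.6   68.3] f [-4.9  3.6  8. ] gap 20.4 j [-0.89, -0.11, 2.22, 0.71, 0.59, -2.7]
A tcp [ 477.1 -328.6  163.3] off [-58.7   0.  -74.7] |95 ang [0. 0. 0.] |0
B tcp [ 432.8 -120.4  163.3] off [ 77.7 188.5 -61. ] |213 ang [-13.8   0.  -17.6] |22
C tcp [655.2 -94.3 158.3] off [-173.2   -0.   142.2] |224 ang [0. 0. 0.] |0
D tcp [655.2 -94.3 130.8] off [17.   0.  21.6] |28 ang [0. 0. 0.] |0
E tcp [ 494.3 -113.2  130.8] off [ 127.5    0.  -100. ] |162 ang [0. 0. 0.] |0
F tcp [ 494.3 -113.2  163.3] off [-20.1   0.  -25.6] |33 ang [0. 0. 0.] |0
```

Call:
servo_tool(targets=[{"offset": [-8,0,-10],"angular": [0,0,0],"fingers": 5},{"offset": [-22,0,-28],"angular": [0,0,0],"fingers": 5},{"offset": [-38,0,-48],"angular": [0,0,0],"fingers": 5},{"offset": [-52,0,-66],"angular": [0,0,0],"fingers": 5},{"offset": [-59,0,-75],"angular": [0,0,0],"fingers": 5}])

```text
time: 5.12
position: [477.4, -329.0, 165.2]
orientation: [-3.14, 0.667, 2.87]
ft_force: [-0.1, -0.6, -1.3]
finger_gap: 21.1
grasp_force: 97.8
```

Call:
servo_tool(targets=[{"offset": [10,25,-8],"angular": [-2,0,-2.5],"fingers": 5},{"offset": [22,55,-18],"angular": [-4,0,-5],"fingers": 5},{"offset": [35,85,-28],"angular": [-6,0,-7.5],"fingers": 5},{"offset": [47,115,-37],"angular": [-8,0,-10],"fingers": 5},{"offset": [60,145,-47],"angular": [-10,0,-13],"fingers": 5}])

```text
time: 5.53
position: [441.4, -166.2, 160.4]
orientation: [3.141, 0.661, -3.126]
ft_force: [-0.7, 0.0, -1.0]
finger_gap: 21.4
grasp_force: 98.1
```

```bash
python3 - <<'E'
from station import arm
from h import *
plan(arm,[("B",sole(stand(-150,-88,95),SY)),("C",sole(stand(74,-88,90),SY))])
E
```

```text
t 5.53 now [ 441.4 -166.2  160.4] f [-0.7  0.  -1. ] gap 21.4 j [-0.76, -0.64, 2.42, 0.56, 0.94, -2.59]
B tcp [ 432.8 -120.4  163.3] off [ 4.5 45.9 -7.1] |47 ang [-3.5 -0.2 -4.6] |6
C tcp [655.2 -94.3 158.3] off [-173.2   -0.   142.2] |224 ang [0. 0. 0.] |0
```

Call:
servo_tool(targets=[{"offset": [2,23,-3],"angular": [-2,0,-2.5],"fingers": 5},{"offset": [4.5,46,-7],"angular": [-3.5,-0.2,-4.6],"fingers": 5},{"offset": [4.5,46,-7],"angular": [-3.5,-0.2,-4.6],"fingers": 5},{"offset": [4.5,46,-7],"angular": [-3.5,-0.2,-4.6],"fingers": 5},{"offset": [4.5,46,-7],"angular": [-3.5,-0.2,-4.6],"fingers": 5}])

```text
time: 5.95
position: [434.0, -122.2, 164.1]
orientation: [-3.139, 0.666, -3.026]
ft_force: [0.6, -0.2, -2.0]
finger_gap: 21.0
grasp_force: 98.5
```

```bash
python3 - <<'E'
from station import arm
from h import *
plan(arm,[("C",sole(stand(74,-88,90),SY))])
for c in ("scene","top"):
    p,d=arm.camera(c); P=cloud(arm,c,d); cv2.imwrite(f"pics/{c}1.png",p[:,:,::-1])
    for t in("scraper","shard_a"):
        for r in arm.cut_out(c,t)[:6]:
            q=P[r["region"]&(d>0)]; q=(q-S0)@R.from_euler('z',SY,degrees=True).as_matrix(); 
            if len(q)>20: print(c,t,round(r["conf"],2),r["at"],"stand",np.percentile(q,2,axis=0),np.percentile(q,98,axis=0))
E
```

```text
t 5.95 now [ 434.  -122.2  164.1] f [ 0.6 -0.2 -2. ] gap 21.0 j [-0.71, -0.73, 2.46, 0.57, 1.0, -2.6]
C tcp [655.2 -94.3 158.3] off [-171.7    2.7  142.3] |223 ang [-0.2  0.1 -0.1] |0
scene scraper 0.83 [221.7, 194.4] stand [-192.2 -131.    94.2] [-125.3  -46.9  182.2]
scene scraper 0.4 [230.4, 253.5] stand [ -18.6 -111.1   58.8] [ 39.4 -74.5  72.8]
scene shard_a 0.82 [234.5, 231.1] stand [-83.7 -99.4  59.1] [-26.7 -56.2  72.6]
scene shard_a 0.65 [228.3, 254.9] stand [ -16.6 -110.5   60.1] [ 40.4 -75.   72.8]
scene shard_a 0.62 [310.1, 246.7] stand [-13.3  66.2  60.2] [43.6 88.3 72.8]
scene shard_a 0.54 [306.4, 221.0] stand [-89.4  63.3  58.5] [-30.9  95.8  72.8]
top scraper 0.68 [404.7, 177.7] stand [ -80.3 -403.1    1.6] [   5.4 -318.8   52.9]
top scraper 0.6 [317.5, 221.8] stand [-203.  -132.2  112.2] [-128.2  -46.5  183.5]
top scraper 0.16 [250.9, 203.8] stand [-90.9  65.6  60.3] [-33.4  97.6  77. ]
top shard_a 0.72 [251.0, 201.8] stand [-90.6  66.4  61.5] [-34.6  95.3  77.1]
top shard_a 0.68 [305.7, 194.5] stand [ -84.4 -100.4   58.8] [-29.2 -56.4  76.9]
top shard_a 0.66 [307.5, 167.0] stand [ -20.7 -108.1   63.2] [ 35.7 -73.6  76.9]
```

View pics/scene1.png

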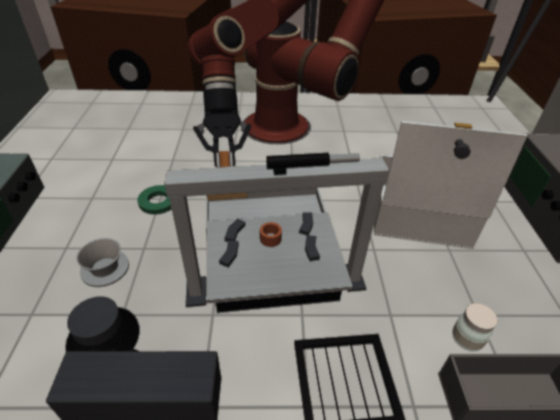

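Call:
servo_tool(targets=[{"offset": [-20,0.5,17],"angular": [0,0,0],"fingers": 5},{"offset": [-45,1,37],"angular": [0,0,0],"fingers": 5},{"offset": [-70,1.5,58],"angular": [0,0,0],"fingers": 5},{"offset": [-95,2,79],"angular": [0,0,0],"fingers": 5},{"offset": [-115,2.7,95],"angular": [0,0,0],"fingers": 5}])

```text
time: 6.67
position: [584.1, -101.9, 160.1]
orientation: [-3.14, 0.666, -3.026]
ft_force: [0.7, -0.3, -0.9]
finger_gap: 20.7
grasp_force: 98.4
```

Call:
servo_tool(targets=[{"offset": [-15,0,12],"angular": [0,0,0],"fingers": 5},{"offset": [-32,0,27],"angular": [0,0,0],"fingers": 5},{"offset": [-48,0,40],"angular": [0,0,0],"fingers": 5},{"offset": [-57,0,47],"angular": [0,0,0],"fingers": 5},{"offset": [-57,0,47],"angular": [0,0,0],"fingers": 5}])

```text
time: 7.08
position: [657.2, -93.7, 158.8]
orientation: [-3.14, 0.666, -3.026]
ft_force: [0.1, 0.0, -1.2]
finger_gap: 20.9
grasp_force: 98.4
```

```bash
python3 - <<'E'
from station import arm
from h import *
plan(arm,[("D",sole(stand(75,-88,63),SY))])
for c in ("scene",):
    p,d=arm.camera(c); P=cloud(arm,c,d)
    for r in arm.cut_out(c,"scraper")[:2]:
            q=P[r["region"]&(d>0)]; q=(q-S0)@R.from_euler('z',SY,degrees=True).as_matrix(); 
            if len(q)>20: print(c,round(r["conf"],2),r["at"],"stand",np.percentile(q,2,axis=0),np.percentile(q,98,axis=0))
E
```

```text
t 7.08 now [657.2 -93.7 158.8] f [ 0.1  0.  -1.2] gap 20.9 j [-0.36, -0.07, 2.0, 0.48, 0.66, -2.35]
D tcp [656.2 -94.2 131.3] off [17.8 -0.3 21. ] |28 ang [-0.1  0.1 -0. ] |0
scene 0.76 [230.4, 261.1] stand [  36.5 -130.3   92.6] [ 98.5 -45.7 175. ]
```

Call:
servo_tool(targets=[{"offset": [5,0,6],"angular": [0,0,0],"fingers": 5},{"offset": [10,0,12],"angular": [0,0,0],"fingers": 5},{"offset": [14,0,17],"angular": [0,0,0],"fingers": 5},{"offset": [17,0,21],"angular": [0,0,0],"fingers": 5},{"offset": [17,0,21],"angular": [0,0,0],"fingers": 5}])

```text
time: 7.6
position: [653.4, -93.5, 129.2]
orientation: [3.141, 0.663, -3.028]
ft_force: [-0.8, 0.7, -2.9]
finger_gap: 20.6
grasp_force: 98.4
```

```bash
python3 - <<'E'
from station import arm
from h import *
plan(arm,[("E",sole(stand(-90,-88,62.5),SY)),("F",sole(stand(-90,-88,95),SY))])
for c in ("scene",):
    p,d=arm.camera(c); P=cloud(arm,c,d); cv2.imwrite("pics/scene2.png",cv2.resize(p[150:310,170:380,::-1],None,fx=3,fy=3,interpolation=2))
    for r in arm.cut_out(c,"scraper")[:2]:
            q=P[r["region"]&(d>0)]; q=(q-S0)@R.from_euler('z',SY,degrees=True).as_matrix(); 
            if len(q)>20: print(c,round(r["conf"],2),r["at"],"stand",np.percentile(q,2,axis=0),np.percentile(q,98,axis=0))
E
```

```text
t 7.6 now [653.4 -93.5 129.2] f [-0.8  0.7 -2.9] gap 20.6 j [-0.37, -0.03, 2.02, 0.52, 0.61, -2.4]
E tcp [ 492.3 -113.4  130.8] off [ 127.    -1.5 -101.1] |162 ang [-0.1 -0.1 -0.1] |0
F tcp [ 492.3 -113.4  163.3] off [-20.1   0.  -25.6] |33 ang [0. 0. 0.] |0
scene 0.91 [227.9, 270.3] stand [  32.8 -129.4   60.6] [ 94.5 -45.8 145.2]
```

View pics/scene2.png

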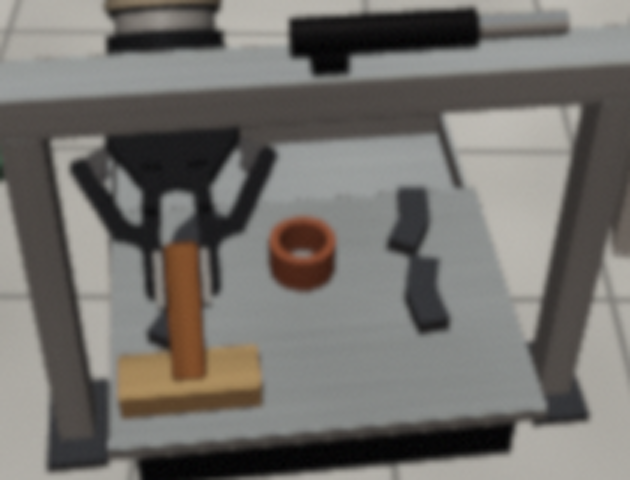

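Call:
servo_tool(targets=[{"offset": [6,0,-5],"angular": [0,0,0],"fingers": 5},{"offset": [16,0,-13],"angular": [0,0,0],"fingers": 5},{"offset": [27,0,-22],"angular": [0,0,0],"fingers": 5},{"offset": [38,-0.5,-30],"angular": [0,0,0],"fingers": 5},{"offset": [49,-0.5,-39],"angular": [0,0,0],"fingers": 5}])

```text
time: 8.12
position: [592.5, -101.8, 133.4]
orientation: [-3.138, 0.668, -3.025]
ft_force: [0.5, -0.3, -1.0]
finger_gap: 21.2
grasp_force: 98.3
```

Call:
servo_tool(targets=[{"offset": [11,0,-9],"angular": [0,0,0],"fingers": 5},{"offset": [22,0,-18],"angular": [0,0,0],"fingers": 5},{"offset": [33,0,-26.5],"angular": [0,0,0],"fingers": 5},{"offset": [44,-0.5,-35],"angular": [0,0,0],"fingers": 5},{"offset": [54,-0.5,-43],"angular": [0,0,0],"fingers": 5}])

```text
time: 8.53
position: [523.6, -110.1, 133.4]
orientation: [-3.138, 0.667, -3.025]
ft_force: [0.1, -0.1, -2.0]
finger_gap: 20.9
grasp_force: 98.3
```

```bash
cat >> h.py <<'E'
def look(arm,cs=("scene","top"),things=("scraper","shard_a","shorting_ring")):
    for c in cs:
        p,d=arm.camera(c); P=cloud(arm,c,d); cv2.imwrite(f"pics/{c}_{arm.observe()['time']:.2f}.png",p[:,:,::-1])
        for t in things:
            for r in arm.cut_out(c,t)[:6]:
                q=P[r["region"]&(d>0)]; q=(q-S0)@R.from_euler('z',SY,degrees=True).as_matrix()
                if len(q)>20: print(c,t,round(r["conf"],2),r["at"],"stand",np.percentile(q,2,axis=0),np.percentile(q,98,axis=0))
E
python3 - <<'E'
from station import arm
from h import *
plan(arm,[("E",sole(stand(-92,-88,62.5),SY))])
look(arm)
E
```

```text
t 8.53 now [ 523.6 -110.1  133.4] f [ 0.1 -0.1 -2. ] gap 20.9 j [-0.53, -0.38, 2.3, 0.58, 0.74, -2.55]
E tcp [ 490.4 -113.7  130.8] off [ 27.8   0.2 -18.6] |33 ang [-0.2  0.1 -0. ] |0
scene scraper 0.65 [227.4, 224.8] stand [ -88.3 -130.9   65.3] [-35.7 -46.9 138.1]
scene shard_a 0.64 [309.2, 220.6] stand [-88.9  63.3  59.3] [-30.1  96.3  72.7]
scene shard_a 0.59 [309.9, 246.9] stand [-17.2  66.4  59.7] [43.5 89.6 72.8]
scene shard_a 0.54 [243.8, 214.9] stand [-116.7  -74.4   62.5] [-89.2 -42.5  73. ]
scene shorting_ring 0.87 [269.8, 236.3] stand [-45.5 -23.8  59.3] [-2.7 17.3 89.8]
top scraper 0.87 [309.8, 188.8] stand [-114.1 -131.3   75.7] [-37.1 -45.6 153.9]
top shard_a 0.72 [248.8, 173.4] stand [-17.4  65.9  62.2] [41.8 89.4 77.4]
top shard_a 0.66 [250.4, 200.9] stand [-90.8  64.7  58.5] [-32.6  97.2  76.5]
top shorting_ring 0.66 [282.3, 178.1] stand [-50.4 -22.9  58.9] [-5.8 15.1 93.9]
top shorting_ring 0.65 [247.8, 175.2] stand [-17.6  66.7  58.9] [39.2 92.5 77.3]
```

Call:
servo_tool(targets=[{"offset": [10,0,-6],"angular": [0,0,0],"fingers": 5},{"offset": [19,0,-12],"angular": [0,0,0],"fingers": 5},{"offset": [28,0,-19],"angular": [0,0,0],"fingers": 5},{"offset": [30,0,-21],"angular": [0,0,0],"fingers": 5},{"offset": [30,0,-21],"angular": [0,0,0],"fingers": 5}])

```text
time: 9.35
position: [487.9, -114.1, 130.7]
orientation: [-3.139, 0.666, -3.026]
ft_force: [0.6, 0.5, -1.4]
finger_gap: 21.3
grasp_force: 98.5
```

```bash
python3 - <<'E'
from station import arm
from h import *
plan(arm,[("F",sole(stand(-92,-88,92),SY)),("G",sole(stand(-130,85,92),SY)),("H",sole(stand(76,85,88),SY))])
look(arm)
E
```

```text
t 9.35 now [ 487.9 -114.1  130.7] f [ 0.6  0.5 -1.4] gap 21.3 j [-0.59, -0.49, 2.38, 0.59, 0.8, -2.59]
F tcp [ 490.4 -113.7  160.3] off [-20.3   0.1 -21.7] |30 ang [-0.2  0.1 -0.1] |0
G tcp [432.4  53.7 160.3] off [ 29.9 173.  -23.4] |177 ang [0. 0. 0.] |0
H tcp [637.   77.7 156.3] off [-159.6   -0.   130.3] |206 ang [0. 0. 0.] |0
scene scraper 0.62 [225.7, 213.2] stand [-216.3 -129.     2.6] [-71.1 -44.7 121.1]
scene shard_a 0.79 [312.6, 249.2] stand [-15.4  66.2  61.1] [44.7 88.1 72.9]
scene shard_a 0.56 [307.6, 224.0] stand [-89.4  63.3  59.1] [-29.9  96.   73.1]
scene shorting_ring 0.92 [269.6, 234.4] stand [-50.  -25.4  58.4] [-3.3 19.  89.8]
top scraper 0.87 [311.4, 201.0] stand [-148.4 -128.7   72.1] [-72.9 -44.3 150.3]
top shard_a 0.64 [248.7, 202.2] stand [-90.4  67.8  61.8] [-34.8  97.3  77.4]
top shard_a 0.46 [302.1, 217.8] stand [-138.1  -69.9    6.2] [-118.2  -38.5   42.1]
top shard_a 0.45 [247.1, 173.9] stand [-17.6  66.3  66.1] [40.9 89.9 77.4]
top shorting_ring 0.64 [276.0, 179.2] stand [-50.4 -24.2  59. ] [-4.9 20.  94.6]
```

```bash
python3 - <<'E'
import cv2,glob
f=sorted(glob.glob("pics/*_8.9*")+glob.glob("pics/*_9.*")); print(f)
import numpy as np
a=[cv2.resize(cv2.imread(x)[y:y+130,w:w+180],(540,390)) for x,y,w in((f[0],150,190),(f[-1],140,200))]
cv2.imwrite("pics/crop3.png",cv2.resize(np.hstack(a),(800,289)))
E
```

```text
['pics/scene_9.40.png', 'pics/top_9.60.png']
```

View pics/crop3.png

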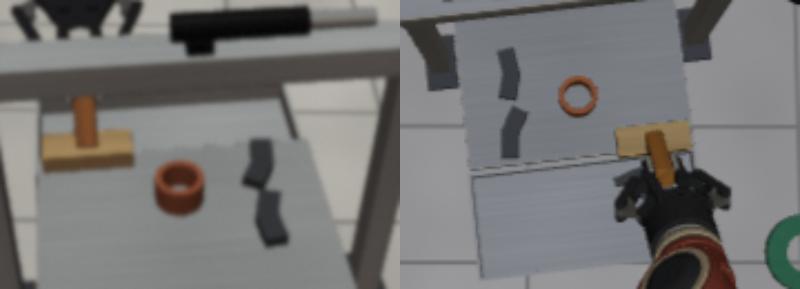

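Call:
servo_tool(targets=[{"offset": [-7,0,-7],"angular": [0,0,0],"fingers": 5},{"offset": [-14,0,-15],"angular": [0,0,0],"fingers": 5},{"offset": [-20,0,-22],"angular": [0,0,0],"fingers": 5},{"offset": [-20,0,-22],"angular": [0,0,0],"fingers": 5}])

```text
time: 10.08
position: [491.8, -114.7, 164.7]
orientation: [-3.135, 0.671, -3.023]
ft_force: [0.4, -1.0, -0.7]
finger_gap: 21.0
grasp_force: 98.5
```

Call:
servo_tool(targets=[{"offset": [10,20,-8],"angular": [0,0,0],"fingers": 5},{"offset": [20,55,-15],"angular": [0,0,0],"fingers": 5},{"offset": [30,92,-23],"angular": [0,0,0],"fingers": 5},{"offset": [30,130,-23],"angular": [0,0,0],"fingers": 5},{"offset": [30,165,-23],"angular": [0,0,0],"fingers": 5}])

```text
time: 10.5
position: [433.1, 46.7, 160.5]
orientation: [-3.139, 0.669, -3.028]
ft_force: [1.4, 0.4, -1.5]
finger_gap: 21.3
grasp_force: 98.6
```

Call:
servo_tool(targets=[{"offset": [0,8,0],"angular": [0,0,0],"fingers": 5},{"offset": [0,8,0],"angular": [0,0,0],"fingers": 5},{"offset": [0,8,0],"angular": [0,0,0],"fingers": 5}])

```text
time: 10.75
position: [432.7, 54.5, 160.1]
orientation: [-3.139, 0.667, -3.023]
ft_force: [-0.7, -0.2, -1.6]
finger_gap: 21.0
grasp_force: 99.0
```

```bash
python3 - <<'E'
from station import arm
from h import *
plan(arm,[("H",sole(stand(76,84,88),SY)),("I",sole(stand(76,84,62.5),SY))])
look(arm)
E
```

```text
t 10.75 now [432.7  54.5 160.1] f [-0.7 -0.2 -1.6] gap 21.0 j [-0.14, -0.89, 2.54, 0.21, 0.85, -1.91]
H tcp [637.1  76.7 156.3] off [-159.2   -1.7  130.2] |206 ang [-0.1  0.1  0.1] |0
I tcp [637.1  76.7 130.8] off [15.7  0.  20.1] |26 ang [0. 0. 0.] |0
scene scraper 0.71 [304.0, 189.9] stand [-126.    40.9   92.1] [-106.1  127.4  115.9]
scene scraper 0.52 [445.8, 179.3] stand [-80.5 255.7   4.9] [ -3.7 466.9 297.4]
scene scraper 0.21 [308.6, 223.1] stand [-89.5  63.1  58.7] [-30.   95.8  72.4]
scene shard_a 0.74 [311.8, 247.1] stand [-15.7  65.5  61.6] [43.4 89.4 72.9]
scene shard_a 0.68 [308.3, 224.0] stand [-89.7  63.1  59.2] [-29.9  95.8  72.4]
scene shorting_ring 0.92 [270.1, 235.3] stand [-46.2 -24.   59.1] [-3.1 18.6 90.2]
scene shorting_ring 0.66 [450.4, 164.8] stand [-76.8 256.5 104.9] [ -3.3 466.8 298.3]
top scraper 0.92 [249.1, 221.6] stand [-183.4   42.1   98.5] [-108.7  127.7  178.4]
top shard_a 0.69 [303.7, 218.2] stand [-136.5  -94.9   16. ] [-116.4  -41.1   42.5]
top shard_a 0.56 [249.1, 176.4] stand [-16.8  66.6  66.3] [40.2 89.3 77. ]
top shard_a 0.56 [313.1, 220.8] stand [-158.1 -115.    11.2] [-113.8  -69.6   21.8]
top shard_a 0.49 [248.8, 202.5] stand [-90.3  69.7  66.2] [-36.6  97.2  78.6]
top shorting_ring 0.74 [281.2, 177.6] stand [-50.3 -25.9  57.4] [ 2.2 19.8 93.5]
top shorting_ring 0.39 [250.0, 199.4] stand [-90.3  63.3  58.2] [-30.3  97.2  78.2]
```

Call:
servo_tool(targets=[{"offset": [-18,0,15],"angular": [0,0,0],"fingers": 5},{"offset": [-42,0,34],"angular": [0,0,0],"fingers": 5},{"offset": [-66,-0.5,54],"angular": [0,0,0],"fingers": 5},{"offset": [-90,-1,74],"angular": [0,0,0],"fingers": 5},{"offset": [-112,-1.7,92],"angular": [0,0,0],"fingers": 5}])

```text
time: 11.57
position: [578.7, 68.4, 155.8]
orientation: [-3.14, 0.665, -3.027]
ft_force: [-1.2, 0.5, -1.0]
finger_gap: 20.8
grasp_force: 99.1
```

Call:
servo_tool(targets=[{"offset": [-15,0,12],"angular": [0,0,0],"fingers": 5},{"offset": [-30,0,25],"angular": [0,0,0],"fingers": 5},{"offset": [-42,0,34],"angular": [0,0,0],"fingers": 5},{"offset": [-47,0,38],"angular": [0,0,0],"fingers": 5},{"offset": [-47,0,38],"angular": [0,0,0],"fingers": 5}])

```text
time: 11.98
position: [638.0, 75.1, 155.6]
orientation: [-3.14, 0.666, -3.027]
ft_force: [0.9, 1.3, -2.5]
finger_gap: 21.0
grasp_force: 99.0
```

```bash
python3 - <<'E'
from station import arm
from h import *
plan(arm,[("I",sole(stand(76,84,63),SY)),("J",sole(stand(-94,84,63),SY))])
look(arm,("scene",),("scraper","shard_a"))
E
```

```text
t 11.98 now [638.   75.1 155.6] f [ 0.9  1.3 -2.5] gap 21.0 j [-0.03, -0.14, 2.07, 0.17, 0.56, -1.84]
I tcp [637.1  76.7 131.3] off [15.5  1.8 18.7] |24 ang [-0.2  0.  -0.1] |0
J tcp [468.3  56.9 131.3] off [ 133.8    0.  -104.9] |170 ang [0. 0. 0.] |0
scene scraper 0.72 [320.4, 257.4] stand [37.6 37.9 89.8] [ 99.  123.4 170.8]
scene shard_a 0.64 [309.0, 244.1] stand [-18.3  65.6  68.5] [26.5 83.9 72.4]
```

Call:
servo_tool(targets=[{"offset": [5,1,6],"angular": [0,0,0],"fingers": 5},{"offset": [10,2,12],"angular": [0,0,0],"fingers": 5},{"offset": [15,2,19],"angular": [0,0,0],"fingers": 5},{"offset": [15,2,19],"angular": [0,0,0],"fingers": 5}])

```text
time: 12.47
position: [635.2, 77.6, 128.8]
orientation: [-3.14, 0.663, -3.026]
ft_force: [-0.1, -0.3, -2.1]
finger_gap: 21.0
grasp_force: 99.0
```

```bash
python3 - <<'E'
from station import arm
from h import *
plan(arm,[("J",sole(stand(-94,84,63),SY))])
look(arm,("scene",),("scraper",))
E
```

```text
t 12.47 now [635.2  77.6 128.8] f [-0.1 -0.3 -2.1] gap 21.0 j [-0.03, -0.1, 2.08, 0.18, 0.51, -1.85]
J tcp [468.3  56.9 131.3] off [ 131.    -1.5 -105.4] |168 ang [-0.1 -0.1 -0.1] |0
scene scraper 0.73 [318.6, 265.5] stand [35.6 40.2 61.3] [ 96.5 126.5 144.1]
```

Call:
servo_tool(targets=[{"offset": [6,0,-5],"angular": [0,0,0],"fingers": 5},{"offset": [16,0,-13],"angular": [0,0,0],"fingers": 5},{"offset": [27,0,-21],"angular": [0,0,0],"fingers": 5},{"offset": [38,-0.5,-30],"angular": [0,0,0],"fingers": 5},{"offset": [49,-0.5,-38.5],"angular": [0,0,0],"fingers": 5}])

```text
time: 12.98
position: [574.2, 69.8, 132.0]
orientation: [-3.139, 0.667, -3.026]
ft_force: [0.7, 0.4, -0.9]
finger_gap: 21.0
grasp_force: 98.9
```

Call:
servo_tool(targets=[{"offset": [11,0,-9],"angular": [0,0,0],"fingers": 5},{"offset": [22,0,-17.5],"angular": [0,0,0],"fingers": 5},{"offset": [33,0,-26],"angular": [0,0,0],"fingers": 5},{"offset": [44,-0.5,-35],"angular": [0,0,0],"fingers": 5},{"offset": [52,-0.5,-41],"angular": [0,0,0],"fingers": 5}])

```text
time: 13.4
position: [507.8, 61.8, 131.5]
orientation: [-3.139, 0.666, -3.026]
ft_force: [0.3, -0.7, -0.6]
finger_gap: 21.2
grasp_force: 99.0
```

```bash
python3 - <<'E'
from station import arm
from h import *
plan(arm,[("J",sole(stand(-95,84,62.5),SY))])
look(arm)
E
```

```text
t 13.4 now [507.8  61.8 131.5] f [ 0.3 -0.7 -0.6] gap 21.2 j [-0.09, -0.5, 2.38, 0.22, 0.61, -1.91]
J tcp [467.3  56.8 130.8] off [ 32.5  -0.3 -24.7] |41 ang [-0.2  0.1 -0. ] |0
scene scraper 0.8 [306.6, 218.5] stand [-86.3  40.1  59.4] [-31.6 126.6 139. ]
scene shard_a 0.73 [306.0, 221.1] stand [-85.7  40.3  64.8] [-31.6 124.7 139.6]
scene shard_a 0.62 [296.3, 201.9] stand [-138.3   60.3   54.1] [-123.7   70.7   64.1]
scene shard_a 0.39 [299.0, 206.9] stand [-116.4   63.8   68.8] [-84.4  77.3  77.7]
scene shorting_ring 0.82 [271.4, 233.7] stand [-46.7 -25.   59.4] [-3.2 18.5 90.2]
scene shorting_ring 0.27 [308.7, 219.6] stand [-94.7  40.3  59.2] [-31.6 127.5 139. ]
scene shorting_ring 0.21 [448.2, 169.2] stand [-77.  256.6 103.3] [ -3.4 466.8 298.2]
top scraper 0.78 [246.0, 195.8] stand [-106.9   43.9   80.4] [-32.7 124.9 151.7]
top shard_a 0.57 [312.8, 220.5] stand [-159.3 -117.1    6. ] [-113.   -68.2   22. ]
top shard_a 0.51 [304.3, 215.2] stand [-136.1  -97.6   15.8] [-114.6  -41.2   41.9]
top shorting_ring 0.56 [280.1, 180.2] stand [-50.3 -25.4  57.9] [-4.9 20.3 94. ]
```

Call:
servo_tool(targets=[{"offset": [8,0,-6],"angular": [0,0,0],"fingers": 5},{"offset": [16,0,-12],"angular": [0,0,0],"fingers": 5},{"offset": [25,0,-19],"angular": [0,0,0],"fingers": 5},{"offset": [33,0,-25],"angular": [0,0,0],"fingers": 5},{"offset": [33,0,-25],"angular": [0,0,0],"fingers": 5}])

```text
time: 14.22
position: [467.1, 57.1, 130.2]
orientation: [-3.14, 0.665, -3.026]
ft_force: [0.2, -0.1, -1.9]
finger_gap: 20.7
grasp_force: 99.2
```

Call:
servo_tool(targets=[{"offset": [-6,0,-8],"angular": [0,0,0],"fingers": 5},{"offset": [-12,0,-15],"angular": [0,0,0],"fingers": 5},{"offset": [-20,0,-25],"angular": [0,0,0],"fingers": 5},{"offset": [-26,0,-33],"angular": [0,0,0],"fingers": 5},{"offset": [-26,0,-33],"angular": [0,0,0],"fingers": 5}])

```text
time: 14.63
position: [470.0, 57.0, 177.1]
orientation: [-3.138, 0.672, -3.025]
ft_force: [0.9, -0.6, -0.9]
finger_gap: 21.0
grasp_force: 99.2
```

```bash
python3 - <<'E'
from station import arm
from h import *
look(arm)
B0=np.array([439.5,363,0]); BY=-10.8
bx=lambda x,y,z:B0+R.from_euler('z',BY,degrees=True).apply([x,y,z])
for h in (5,15,25):
    print(h); plan(arm,[("up",sole(stand(-95,100,150),SY)),("over",sole(bx(50,0,150),h)),("down",sole(bx(50,0,5),h))])
E
cp pics/top_1[45]*.png pics/topL.png; ls pics
```

```text
scene scraper 0.66 [148.7, 203.9] stand [-291.  -315.6   -0.3] [-200.4 -239.4   18.5]
scene scraper 0.6 [304.7, 196.5] stand [-103.1   39.   110.9] [-68.7 123.9 140.6]
scene scraper 0.48 [286.3, 209.0] stand [-175.9   40.9   17.8] [-75.   66.9 108.3]
scene shard_a 0.44 [295.3, 209.9] stand [-196.1   38.2    2.5] [-148.    85.5   16.5]
scene shard_a 0.43 [285.1, 206.8] stand [-175.    43.3   19. ] [-144.5   62.9   28.3]
scene shorting_ring 0.77 [268.4, 234.0] stand [-51.5 -25.4  58.4] [-3.4 18.6 90. ]
top scraper 0.73 [245.9, 207.3] stand [-149.1   42.8  121.1] [-74.3 125.5 190.9]
top shard_a 0.47 [313.8, 218.5] stand [-156.6 -115.5   11. ] [-113.4  -70.2   22.9]
top shard_a 0.19 [275.8, 138.4] stand [  23.1 -173.7    6.4] [ 67.  175.6 326.5]
top shorting_ring 0.66 [279.7, 178.9] stand [-50.2 -23.8  64.7] [-5.8 20.1 95.1]
5
t 15.03 now [467.6  57.2 171.9] f [ 0.4 -0.1 -1.6] gap 21.0 j [-0.11, -0.73, 2.45, 0.2, 0.78, -1.89]
up tcp [465.4  72.7 218.3] off [-28.3  15.6 -36.8] |49 ang [-0.1 -0.  -0.1] |0
over tcp [445.5 349.3 218.3] off [ -9.8 277.    7.7] |277 ang [1.  0.  1.3] |2
down t
[... 310 characters left out ...]
 ang [-5.1 -0.  -6.5] |8
down tcp [446.9 341.8  73.3] off [ 89.5   0.  114.1] |145 ang [0. 0. 0.] |0
25
t 15.03 now [467.6  57.2 171.9] f [ 0.4 -0.1 -1.6] gap 21.0 j [-0.11, -0.73, 2.45, 0.2, 0.78, -1.89]
up tcp [465.4  72.7 218.3] off [-28.3  15.6 -36.8] |49 ang [-0.1 -0.  -0.1] |0
over tcp [449.6 334.8 218.3] off [-11.7 262.2   9.2] |263 ang [-11.3   0.  -14.4] |18
down tcp [449.6 334.8  73.3] off [ 89.5   0.  114.1] |145 ang [0. 0. 0.] |0
crop3.png
scene0.png
scene1.png
scene2.png
scene_10.80.png
scene_12.03.png
scene_12.52.png
scene_13.45.png
scene_14.68.png
scene_8.58.png
scene_9.40.png
top0.png
top1.png
topL.png
top_11.00.png
top_13.65.png
top_14.88.png
top_8.78.png
top_9.60.png
w1.png
```

View pics/topL.png

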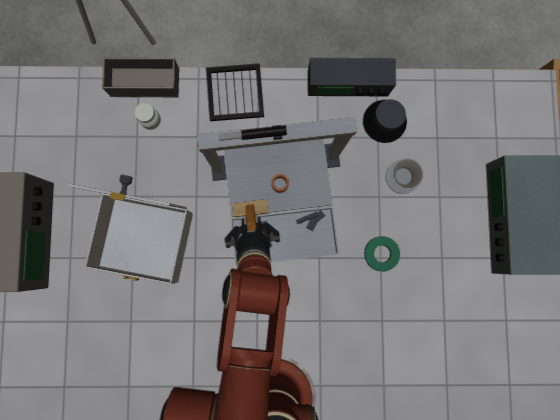

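```bash
cat >> h.py <<'E'
B0=np.array([439.5,363,0]); BY=-10.8
bx=lambda x,y,z:B0+R.from_euler('z',BY,degrees=True).apply([x,y,z])
E
python3 - <<'E'
from station import arm
from h import *
plan(arm,[("up",sole(stand(-95,84,150),SY)),("W1",sole([455,190,150],15)),("W2",sole([440,300,150],28)),("W3",sole(bx(46,60,150),34)),("dn",sole(bx(46,60,6),34))])
E
```

```text
t 15.03 now [467.6  57.2 171.9] f [ 0.4 -0.1 -1.6] gap 21.0 j [-0.11, -0.73, 2.45, 0.2, 0.78, -1.89]
up tcp [467.3  56.8 218.3] off [-28.3  -0.4 -36.8] |46 ang [-0.1 -0.  -0.1] |0
W1 tcp [413.3 178.2 218.3] off [ 31.  126.9 -24.3] |133 ang [-5.1 -0.  -6.5] |8
W2 tcp [402.1 279.1 218.3] off [-12.  100.4   9.4] |102 ang [ -8.    0.  -10.2] |13
W3 tcp [460.4 388.6 218.3] off [-81.   69.3  63.5] |124 ang [-3.7  0.  -4.7] |6
dn tcp [460.4 388.6  74.3] off [ 88.9   0.  113.3] |144 ang [0. 0. 0.] |0
```

Call:
servo_tool(targets=[{"offset": [-10,0,-13],"angular": [0,0,0],"fingers": 5},{"offset": [-20,0,-26],"angular": [0,0,0],"fingers": 5},{"offset": [-28,0,-37],"angular": [0,0,0],"fingers": 5}])

```text
time: 15.28
position: [467.1, 57.2, 219.6]
orientation: [-3.14, 0.666, -3.026]
ft_force: [0.3, 0.3, -0.4]
finger_gap: 20.8
grasp_force: 99.2
```

Call:
servo_tool(targets=[{"offset": [7,26,-5],"angular": [-1,0,-1.5],"fingers": 5},{"offset": [14,52,-10],"angular": [-2,0,-3],"fingers": 5},{"offset": [20,78,-15],"angular": [-3,0,-4],"fingers": 5},{"offset": [26,104,-20],"angular": [-4,0,-5],"fingers": 5},{"offset": [31,127,-24],"angular": [-5,0,-6.5],"fingers": 5}])

```text
time: 15.7
position: [412.8, 180.0, 218.5]
orientation: [-3.138, 0.666, -2.881]
ft_force: [0.9, 0.6, -0.3]
finger_gap: 21.3
grasp_force: 99.4
```

Call:
servo_tool(targets=[{"offset": [-2,20,2],"angular": [-1.6,0,-2],"fingers": 5},{"offset": [-4,40,4],"angular": [-3.2,0,-4],"fingers": 5},{"offset": [-7,60,5],"angular": [-4.8,0,-6],"fingers": 5},{"offset": [-10,80,7],"angular": [-6.4,0,-8],"fingers": 5},{"offset": [-12,100,9],"angular": [-8,0,-10],"fingers": 5}])

```text
time: 16.12
position: [402.4, 280.5, 218.5]
orientation: [-3.141, 0.665, -2.657]
ft_force: [-0.3, -0.5, -2.0]
finger_gap: 20.9
grasp_force: 99.4
```

Call:
servo_tool(targets=[{"offset": [-20,17,16],"angular": [-1,0,-1],"fingers": 5},{"offset": [-40,34,32],"angular": [-2,0,-2],"fingers": 5},{"offset": [-60,52,48],"angular": [-3,0,-3],"fingers": 5},{"offset": [-80,69,63],"angular": [-3.7,0,-4.7],"fingers": 5},{"offset": [-80,69,63],"angular": [-3.7,0,-4.7],"fingers": 5}])

```text
time: 16.53
position: [461.7, 390.5, 216.2]
orientation: [3.141, 0.661, -2.554]
ft_force: [-1.0, 0.3, -1.6]
finger_gap: 20.7
grasp_force: 99.9
```

```bash
python3 - <<'E'
from station import arm
from h import *
plan(arm,[("W3",sole(bx(46,60,150),34)),("dn",sole(bx(46,60,6),34))])
look(arm,things=("scraper","shard_a"))
z=arm.camera("top"); P=cloud(arm,"top",z[1]); q=(P-B0)@R.from_euler('z',BY,degrees=True).as_matrix()
r=arm.cut_out("top","scraper")
for k in r[:2]:
    w=q[k["region"]&(z[1]>0)]; print("box frame",k["conf"],np.percentile(w,[2,98],axis=0)); b=w[w[:,2]<185]; b=b[b[:,2]>155]; print(rect(b) if len(b)>10 else "")
E
```

```text
t 16.53 now [461.7 390.5 216.2] f [-1.   0.3 -1.6] gap 20.7 j [0.58, -0.31, 2.1, 0.01, 0.69, -1.59]
W3 tcp [460.4 388.6 218.3] off [ 0.4 -0.8 -3. ] |3 ang [-0.2 -0.2 -0.3] |0
dn tcp [460.4 388.6  74.3] off [ 88.9   0.  113.3] |144 ang [0. 0. 0.] |0
scene shard_a 0.44 [293.4, 208.3] stand [-198.9   37.7    2.6] [-101.4   86.    56. ]
scene shard_a 0.43 [286.4, 206.6] stand [-177.8   43.2   18. ] [-141.8   68.    33.8]
scene shard_a 0.42 [149.2, 205.9] stand [-294.6 -315.    -0.1] [-200.7 -237.9   18.6]
top scraper 0.58 [106.8, 210.5] stand [-109.3  390.   156.6] [-36.6 471.8 237. ]
top shard_a 0.63 [310.4, 223.4] stand [-158.5 -115.1   11.7] [-113.7  -68.9   22.7]
top shard_a 0.55 [306.2, 215.6] stand [-136.2  -95.4    3.3] [-114.1  -41.8   42.2]
top shard_a 0.44 [265.8, 232.2] stand [-180.9   43.    14.9] [-120.5   67.5   36. ]
box frame 0.83 [[  9.5  19.7 157.1]
 [ 86.8  94.9 238.3]]
(array([50.2, 60.5]), array([36.5, 92.3]), 43.84309387207031)
```

Call:
servo_tool(targets=[{"offset": [16,3.5,17],"angular": [0,0,0],"fingers": 5},{"offset": [32,3.5,37],"angular": [0,0,0],"fingers": 5},{"offset": [48,3.5,57],"angular": [0,0,0],"fingers": 5},{"offset": [63,3.5,76],"angular": [0,0,0],"fingers": 5},{"offset": [76,3.5,92],"angular": [0,0,0],"fingers": 5}])

```text
time: 17.35
position: [456.2, 388.1, 98.2]
orientation: [-3.141, 0.665, -2.556]
ft_force: [0.1, -0.1, -2.6]
finger_gap: 20.9
grasp_force: 100.0
```

Call:
servo_tool(targets=[{"offset": [0,0,0],"angular": [0,0,0],"fingers": 5},{"offset": [0,0,0],"angular": [0,0,0],"fingers": 5},{"offset": [0,0,0],"angular": [0,0,0],"fingers": 5}])

```text
time: 17.6
position: [457.7, 389.3, 101.5]
orientation: [-3.141, 0.669, -2.556]
ft_force: [0.9, 0.5, -1.7]
finger_gap: 20.9
grasp_force: 99.8
```

```bash
python3 - <<'E'
from station import arm
from h import *
plan(arm,[("dn",sole(bx(44,60,5),34))])
z=arm.camera("top"); P=cloud(arm,"top",z[1]); q=(P-B0)@R.from_euler('z',BY,degrees=True).as_matrix()
cv2.imwrite("pics/box1.png",cv2.resize(z[0][170:300,70:230,::-1],None,fx=4,fy=4))
r=arm.cut_out("top","scraper")
for k in r[:2]:
    w=q[k["region"]&(z[1]>0)]; print("box frame",k["conf"],np.percentile(w,[2,98],axis=0))
E
```

```text
t 17.6 now [457.7 389.3 101.5] f [ 0.9  0.5 -1.7] gap 20.9 j [0.58, -0.15, 2.19, 0.01, 0.44, -1.58]
dn tcp [458.4 389.   73.3] off [17.2 -0.6 22.4] |28 ang [-0.3  0.2 -0.3] |1
box frame 0.9 [[  6.2  22.6   8. ]
 [ 82.2  99.6 121.5]]
```

View pics/box1.png

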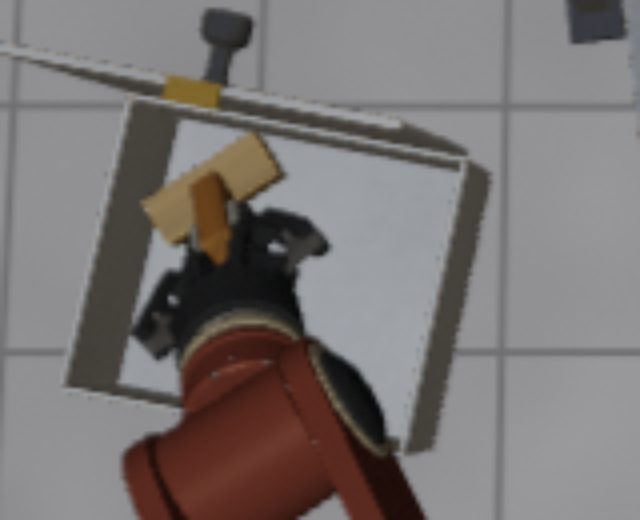

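Call:
servo_tool(targets=[{"offset": [5,0,6.5],"angular": [0,0,0],"fingers": 5},{"offset": [10,0,12.5],"angular": [0,0,0],"fingers": 5},{"offset": [14,0,18],"angular": [0,0,0],"fingers": 5},{"offset": [16.5,0,21],"angular": [0,0,0],"fingers": 5},{"offset": [16.5,0,21],"angular": [0,0,0],"fingers": 5}])

```text
time: 18.12
position: [456.9, 389.0, 72.3]
orientation: [-3.141, 0.666, -2.556]
ft_force: [0.2, -0.7, 0.2]
finger_gap: 20.8
grasp_force: 99.9
```

Call:
servo_tool(targets=[{"offset": [0,0,0],"angular": [0,0,0],"fingers": 5},{"offset": [0,0,0],"angular": [0,0,0],"fingers": 5},{"offset": [0,0,0],"angular": [0,0,0],"fingers": 5}])

```text
time: 18.37
position: [456.6, 388.8, 72.3]
orientation: [-3.141, 0.665, -2.556]
ft_force: [1.4, 0.2, -1.2]
finger_gap: 21.2
grasp_force: 99.9
```

Call:
servo_tool(targets=[{"offset": [0.6,0,0.8],"angular": [0,0,0],"fingers": 5},{"offset": [0.6,0,0.8],"angular": [0,0,0],"fingers": 5},{"offset": [0.6,0,0.8],"angular": [0,0,0],"fingers": 5}])

```text
time: 18.62
position: [457.1, 389.1, 72.3]
orientation: [-3.141, 0.667, -2.556]
ft_force: [-0.9, -0.1, 2.2]
finger_gap: 21.1
grasp_force: 100.6
```

Call:
servo_tool(targets=[{"offset": [0,0,0],"angular": [0,0,0],"fingers": 25},{"offset": [0,0,0],"angular": [0,0,0],"fingers": 35},{"offset": [0,0,0],"angular": [0,0,0],"fingers": 45},{"offset": [0,0,0],"angular": [0,0,0],"fingers": 50},{"offset": [0,0,0],"angular": [0,0,0],"fingers": 50}])

```text
time: 19.03
position: [456.5, 388.7, 71.4]
orientation: [-3.141, 0.665, -2.555]
ft_force: [0.5, -0.3, 0.1]
finger_gap: 50.1
grasp_force: 0.0
```

```bash
python3 - <<'E'
from station import arm
from h import *
plan(arm,[])
p,d=arm.camera("wrist"); cv2.imwrite("pics/w2.png",p[:,:,::-1])
r=arm.cut_out("wrist","scraper"); print([(k["conf"],k["at"]) for k in r[:2]])
E
```

```text
t 19.03 now [456.5 388.7  71.4] f [ 0.5 -0.3  0.1] gap 50.1 j [0.58, -0.09, 2.19, 0.01, 0.38, -1.58]
[(0.63, [285.6, 251.7])]
```

Call:
servo_tool(targets=[{"offset": [0,0,-10],"angular": [0,0,0],"fingers": 50},{"offset": [0,0,-30],"angular": [0,0,0],"fingers": 50},{"offset": [0,0,-60],"angular": [0,0,0],"fingers": 50},{"offset": [0,0,-95],"angular": [0,0,0],"fingers": 50},{"offset": [0,0,-130],"angular": [0,0,0],"fingers": 50}])

```text
time: 19.55
position: [388.7, 343.8, 173.8]
orientation: [-3.141, 0.663, -2.556]
ft_force: [2.0, 0.2, 0.5]
finger_gap: 50.3
grasp_force: 0.0
```

Call:
servo_tool(targets=[{"offset": [-5,0,-20],"angular": [0,5,0],"fingers": 30},{"offset": [-10,0,-40],"angular": [0,11,0],"fingers": 10},{"offset": [-15,0,-60],"angular": [0,18,0],"fingers": 0},{"offset": [-25,0,-80],"angular": [0,25,0],"fingers": 0},{"offset": [-40,0,-100],"angular": [0,31,0],"fingers": 0}])

```text
time: 19.97
position: [363.8, 327.5, 278.8]
orientation: [-3.141, 0.12, -2.556]
ft_force: [0.1, 0.9, -0.6]
finger_gap: -0.2
grasp_force: 0.0
```

```bash
python3 - <<'E'
from station import arm
from h import *
look(arm,things=("shard_a",))
for c in("scene","top"):
    d=None
    p,d=arm.camera(c); P=cloud(arm,c,d); q=(P-B0)@R.from_euler('z',BY,degrees=True).as_matrix()
    for t in ("scraper","toolbox_lid"):
        for k in arm.cut_out(c,t)[:2]:
            w=q[k["region"]&(d>0)]; print(c,t,"box frame",k["conf"],k["at"],np.percentile(w,[2,98],axis=0).tolist())
            if t=="toolbox_lid" and c=="scene":
                w=w[(w[:,2]>130)&(w[:,2]<290)&(abs(w[:,1])<105)&(w[:,0]<125)]; print(np.polyfit(w[:,2],w[:,0],1))
    if c=="top": cv2.imwrite("pics/box2.png",cv2.resize(p[170:300,70:350,::-1],(800,371)))
tip=lambda x,y,z,yaw=10.:(bx(x,y,z)+np.array([0,0,25]),pose(yaw,0))
plan(arm,[("hi",tip(60,55,345)),("beh",tip(150,55,345)),("dn",tip(150,55,265))])
E
```

```text
top shard_a 0.68 [314.2, 222.4] stand [-158.7 -117.6   10.5] [-110.9  -68.4   21.4]
top shard_a 0.6 [310.3, 218.6] stand [-137.4  -98.3    4. ] [-112.8  -39.9   40.3]
top shard_a 0.6 [259.4, 243.1] stand [-198.8   41.4    3.4] [-144.9   83.9   25. ]
top shard_a 0.56 [263.0, 234.5] stand [-179.6   43.8   15.7] [-123.2   67.4   35.2]
scene toolbox_lid box frame 0.65 [452.4, 169.8] [[93.34885661005922, -110.70655565196246, 105.04735801881989], [128.05768618680304, 108.23748328982387, 298.5071400790694]]
[ -0.  106.7]
top toolbox_lid box frame 0.88 [126.9, 191.3] [[84.55976609377, -114.84746666894898, -2.124085027070332], [137.31709951782017, 157.7622299880054, 305.59894107761113]]
t 20.47 now [363.7 327.4 275.8] f [ 0.7 -0.4 -0.7] gap -0.1 j [0.58, -0.37, 1.96, -0.0, 1.43, -1.58]
hi tcp [508.7 405.8 370. ] off [-174.5  -14.9  -73.4] |190 ang [ 1.4  6.9 23.5] |25
beh tcp [597.1 388.9 370. ] off [-84.1 -32.    0. ] |90 ang [0. 0. 0.] |0
dn tcp [597.1 388.9 290. ] off [ 0.  0. 80.] |80 ang [0. 0. 0.] |0
```

View pics/box2.png

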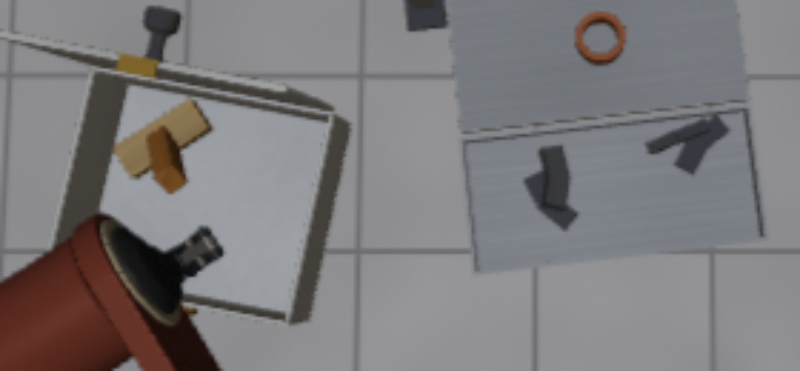

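Call:
servo_tool(targets=[{"offset": [-20,-2,-30],"angular": [0.3,1.5,5],"fingers": 0},{"offset": [-50,-5,-55],"angular": [0.6,3,10],"fingers": 0},{"offset": [-88,-8,-73],"angular": [1,4.5,15],"fingers": 0},{"offset": [-126,-11,-73],"angular": [1.2,6,20],"fingers": 0},{"offset": [-164,-14,-73],"angular": [1.4,6.9,23.5],"fingers": 0}])

```text
time: 20.88
position: [501.9, 402.2, 372.0]
orientation: [3.14, 0.004, -2.97]
ft_force: [0.0, -0.7, 0.6]
finger_gap: -0.0
grasp_force: 0.0
```

Call:
servo_tool(targets=[{"offset": [0,0,0],"angular": [0,0,0],"fingers": 0},{"offset": [0,0,0],"angular": [0,0,0],"fingers": 0}])

```text
time: 21.05
position: [501.3, 401.5, 366.5]
orientation: [-3.14, -0.003, -2.967]
ft_force: [0.1, -0.2, 0.1]
finger_gap: 0.4
grasp_force: 0.0
```

```bash
cat >> h.py <<'E'
tip=lambda x,y,z,yaw=10.:(bx(x,y,z)+np.array([0,0,25]),pose(yaw,0))
E
python3 - <<'E'
from station import arm
from h import *
plan(arm,[("beh",tip(145,55,345)),("dn",tip(145,55,268)),("c",tip(125,55,268))])
E
```

```text
t 21.05 now [501.3 401.5 366.5] f [ 0.1 -0.2  0.1] gap 0.4 j [0.56, 0.05, 1.43, -0.0, 1.66, -1.19]
beh tcp [592.2 389.9 370. ] off [-87.5 -27.2  -3.8] |92 ang [-0.1 -0.2  0. ] |0
dn tcp [592.2 389.9 293. ] off [ 0.  0. 77.] |77 ang [0. 0. 0.] |0
c tcp [572.6 393.6 293. ] off [18.7  7.1  0. ] |20 ang [0. 0. 0.] |0
```

Call:
servo_tool(targets=[{"offset": [-22,-7,-4],"angular": [0,0,0],"fingers": 0},{"offset": [-44,-14,-4],"angular": [0,0,0],"fingers": 0},{"offset": [-66,-21,-4],"angular": [0,0,0],"fingers": 0},{"offset": [-88,-27,-4],"angular": [0,0,0],"fingers": 0},{"offset": [-88,-27,-4],"angular": [0,0,0],"fingers": 0}])

```text
time: 21.47
position: [593.0, 388.2, 373.7]
orientation: [-3.142, 0.003, -2.969]
ft_force: [-0.5, -0.4, -0.5]
finger_gap: 0.1
grasp_force: 0.0
```

Call:
servo_tool(targets=[{"offset": [0,0,15],"angular": [0,0,0],"fingers": 0},{"offset": [0,0,35],"angular": [0,0,0],"fingers": 0},{"offset": [0,0,55],"angular": [0,0,0],"fingers": 0},{"offset": [0,0,75],"angular": [0,0,0],"fingers": 0},{"offset": [0,0,75],"angular": [0,0,0],"fingers": 0}])

```text
time: 21.88
position: [587.9, 389.1, 292.6]
orientation: [-3.14, -0.007, -2.965]
ft_force: [-0.5, -0.0, -1.1]
finger_gap: 0.2
grasp_force: 0.0
```

```bash
python3 - <<'E'
from station import arm
from h import *
H=np.array([100,0,100.5])
ts=[]
for a in (85,75,65,55,45,35,25,15,8,2):
    f=np.radians(a); rho=170; t=6+4
    T=H+rho*np.array([-np.cos(f),0,np.sin(f)])+t*np.array([np.sin(f),0,np.cos(f)])+np.array([11*np.sin(f),0,-4*np.cos(f)])
    ts.append((a,tip(T[0],55,T[2])))
plan(arm,ts)
E
```

```text
t 21.88 now [587.9 389.1 292.6] f [-0.5 -0.  -1.1] gap 0.2 j [0.48, 0.22, 1.36, 0.0, 1.56, -1.27]
85 tcp [554.  397.1 295.4] off [31.9 13.8 -2.5] |35 ang [-0.1 -0.4  0.1] |0
75 tcp [524.7 402.7 291.3] off [27.9 10.6  4.1] |30 ang [0. 0. 0.] |0
65 tcp [496.2 408.2 282.1] off [27.2 10.3  9.2] |31 ang [0. 0. 0.] |0
55 tcp [469.2 413.3 268.2] off [25.7  9.8 13.9] |31 ang [0. 0. 0.] |0
45 tcp [444.5 418.  250. ] off [23.4  8.9 18.2] |31 ang [0. 0. 0.] |0
35 tcp [423.1 422.1 227.9] off [20.4  7.8 22. ] |31 ang [0. 0. 0.] |0
25 tcp [405.4 425.5 202.8] off [16.8  6.4 25.1] |31 ang [0. 0. 0.] |0
15 tcp [392.1 428.  175.3] off [12.7  4.8 27.5] |31 ang [0. 0. 0.] |0
8 tcp [385.5 429.3 155.1] off [ 6.2  2.4 20.2] |21 ang [0. 0. 0.] |0
2 tcp [381.9 430.  137.4] off [ 3.5  1.3 17.7] |18 ang [0. 0. 0.] |0
```

Call:
servo_tool(targets=[{"offset": [12,5,-1],"angular": [0,0,0],"fingers": 0},{"offset": [24,10,-2],"angular": [0,0,0],"fingers": 0},{"offset": [36,15,-2],"angular": [0,0,0],"fingers": 0},{"offset": [48,20,0],"angular": [0,0,0],"fingers": 0},{"offset": [60,24,2],"angular": [0,0,0],"fingers": 0}])

```text
time: 22.3
position: [527.8, 404.2, 299.9]
orientation: [3.139, 0.007, -2.966]
ft_force: [2.6, 0.9, 3.4]
finger_gap: 0.3
grasp_force: 1.4
```

Call:
servo_tool(targets=[{"offset": [13,5,4],"angular": [0,0,0],"fingers": 0},{"offset": [27,10,9],"angular": [0,0,0],"fingers": 0},{"offset": [40,15,16],"angular": [0,0,0],"fingers": 0},{"offset": [53,20,23],"angular": [0,0,0],"fingers": 0}])

```text
time: 22.63
position: [471.7, 414.5, 275.6]
orientation: [3.139, 0.005, -2.966]
ft_force: [0.8, -0.0, 1.6]
finger_gap: -0.0
grasp_force: 1.1
```

```bash
python3 - <<'E'
from station import arm
from h import *
H=np.array([100,0,100.5])
p,d=arm.camera("scene"); P=cloud(arm,"scene",d); q=(P-B0)@R.from_euler('z',BY,degrees=True).as_matrix()
cv2.imwrite("pics/lid.png",p[:,:,::-1])
for k in arm.cut_out("scene","toolbox_lid")[:1]:
    w=q[k["region"]&(d>0)]; w=w[(w[:,2]>115)&(abs(w[:,1]+60)<40)&(w[:,0]>-100)&(w[:,0]<140)]; print(np.percentile(w,[2,50,98],axis=0)); c=np.polyfit(w[:,2],w[:,0],1); print("lid deg",90-np.degrees(np.arctan(-c[0])))
ts=[]
for a in (45,35,25,15,8,2):
    f=np.radians(a); rho=170; t=6+4
    T=H+rho*np.array([-np.cos(f),0,np.sin(f)])+t*np.array([np.sin(f),0,np.cos(f)])+np.array([11*np.sin(f),0,-4*np.cos(f)])
    ts.append((a,tip(T[0],55,T[2])))
plan(arm,ts)
E
```

```text
[[  0.1 -98.3 118.2]
 [ 44.8 -59.5 196.7]
 [ 92.5 -21.6 270.1]]
lid deg 58.75858117386639
t 22.73 now [470.1 414.3 273.5] f [ 0.   0.2 -0.2] gap -0.1 j [0.6, 0.05, 1.59, 0.0, 1.5, -1.14]
45 tcp [444.5 418.  250. ] off [24.5  8.1 23.6] |35 ang [0.1 0.  0.2] |0
35 tcp [423.1 422.1 227.9] off [20.4  7.8 22. ] |31 ang [0. 0. 0.] |0
25 tcp [405.4 425.5 202.8] off [16.8  6.4 25.1] |31 ang [0. 0. 0.] |0
15 tcp [392.1 428.  175.3] off [12.7  4.8 27.5] |31 ang [0. 0. 0.] |0
8 tcp [385.5 429.3 155.1] off [ 6.2  2.4 20.2] |21 ang [0. 0. 0.] |0
2 tcp [381.9 430.  137.4] off [ 3.5  1.3 17.7] |18 ang [0. 0. 0.] |0
```

Works; continue down along the arc, then press gently.

Call:
servo_tool(targets=[{"offset": [12,4,12],"angular": [0,0,0],"fingers": 0},{"offset": [24,8,24],"angular": [0,0,0],"fingers": 0},{"offset": [35,12,35],"angular": [0,0,0],"fingers": 0},{"offset": [45,16,46],"angular": [0,0,0],"fingers": 0},{"offset": [54,19,58],"angular": [0,0,0],"fingers": 0}])

```text
time: 23.15
position: [416.6, 423.5, 216.5]
orientation: [3.14, 0.004, -2.967]
ft_force: [1.8, 0.8, 0.9]
finger_gap: 0.2
grasp_force: 0.7
```

Call:
servo_tool(targets=[{"offset": [8,3,13],"angular": [0,0,0],"fingers": 0},{"offset": [15,6,27],"angular": [0,0,0],"fingers": 0},{"offset": [20,8,40],"angular": [0,0,0],"fingers": 0},{"offset": [24,9,50],"angular": [0,0,0],"fingers": 0},{"offset": [26,10,58],"angular": [0,0,0],"fingers": 0}])

```text
time: 23.57
position: [388.2, 428.1, 155.8]
orientation: [-3.141, -0.0, -2.966]
ft_force: [1.0, 0.3, 0.9]
finger_gap: 0.3
grasp_force: 0.5
```

```bash
python3 - <<'E'
from station import arm
from h import *
plan(arm,[("end",tip(-70,55,106))])
E
```

```text
t 23.57 now [388.2 428.1 155.8] f [1.  0.3 0.9] gap 0.3 j [0.71, 0.02, 1.81, -0.0, 1.3, -1.04]
end tcp [381.  430.1 131. ] off [ 6.7  3.3 24.8] |26 ang [-0. -0.  0.] |0
```

Call:
servo_tool(targets=[{"offset": [2,1,7],"angular": [0,0,0],"fingers": 0},{"offset": [4,2,13],"angular": [0,0,0],"fingers": 0},{"offset": [5,2,18],"angular": [0,0,0],"fingers": 0},{"offset": [5,2,21],"angular": [0,0,0],"fingers": 0},{"offset": [5,2,23],"angular": [0,0,0],"fingers": 0}])

```text
time: 23.98
position: [383.8, 429.7, 134.5]
orientation: [3.141, 0.001, -2.967]
ft_force: [-0.7, 0.2, 0.5]
finger_gap: -0.5
grasp_force: 0.5
```

Call:
servo_tool(targets=[{"offset": [0,0,1],"angular": [0,0,0],"fingers": 0},{"offset": [0,0,2],"angular": [0,0,0],"fingers": 0}])

```text
time: 24.15
position: [384.1, 429.7, 133.0]
orientation: [3.141, 0.002, -2.967]
ft_force: [-0.3, -0.4, 1.2]
finger_gap: 0.1
grasp_force: 0.5
```

Call:
servo_tool(targets=[{"offset": [0,0,1],"angular": [0,0,0],"fingers": 0},{"offset": [0,0,2],"angular": [0,0,0],"fingers": 0}])

```text
time: 24.32
position: [384.2, 429.7, 131.5]
orientation: [3.141, 0.002, -2.967]
ft_force: [-2.5, -2.6, 8.4]
finger_gap: 0.2
grasp_force: 4.2
```

Call:
servo_tool(targets=[{"offset": [0,0,1],"angular": [0,0,0],"fingers": 0},{"offset": [0,0,1.5],"angular": [0,0,0],"fingers": 0}])

```text
time: 24.48
position: [384.2, 429.8, 131.5]
orientation: [3.141, 0.002, -2.967]
ft_force: [-5.1, -3.2, 12.9]
finger_gap: 0.2
grasp_force: 6.3
```

Call:
servo_tool(targets=[{"offset": [0,0,1.5],"angular": [0,0,0],"fingers": 0},{"offset": [0,0,1.5],"angular": [0,0,0],"fingers": 0}])

```text
time: 24.65
position: [384.2, 429.8, 131.4]
orientation: [3.141, 0.001, -2.966]
ft_force: [-7.8, -5.4, 17.7]
finger_gap: -0.1
grasp_force: 8.5
```

Call:
servo_tool(targets=[{"offset": [0,0,-5],"angular": [0,0,0],"fingers": 0},{"offset": [0,0,-20],"angular": [0,0,0],"fingers": 0},{"offset": [0,0,-45],"angular": [0,0,0],"fingers": 0},{"offset": [0,0,-75],"angular": [0,0,0],"fingers": 0},{"offset": [0,0,-110],"angular": [0,0,0],"fingers": 0}])

```text
time: 25.07
position: [383.1, 428.6, 236.9]
orientation: [-3.14, -0.001, -2.967]
ft_force: [1.2, 0.4, 0.3]
finger_gap: 0.0
grasp_force: 0.0
```

Call:
servo_tool(targets=[{"offset": [10,0,-25],"angular": [0,0,0],"fingers": 0},{"offset": [25,0,-50],"angular": [0,0,0],"fingers": 0},{"offset": [40,0,-70],"angular": [0,0,0],"fingers": 0},{"offset": [40,0,-70],"angular": [0,0,0],"fingers": 0},{"offset": [40,0,-70],"angular": [0,0,0],"fingers": 0}])

```text
time: 25.48
position: [344.6, 422.9, 309.3]
orientation: [3.139, 0.005, -2.966]
ft_force: [0.4, -0.6, -0.2]
finger_gap: -0.1
grasp_force: 0.0
```

```bash
python3 - <<'E'
from station import arm
from h import *
plan(arm,[])
look(arm,things=("shard_a","shorting_ring","magnet_ring","horn_flange"))
for c in("scene","top"):
    p,d=arm.camera(c); P=cloud(arm,c,d); q=(P-B0)@R.from_euler('z',BY,degrees=True).as_matrix()
    if c=="scene": cv2.imwrite("pics/final.png",p[:,:,::-1])
    w=q[(abs(q[...,0])<90)&(abs(q[...,1])<105)&(q[...,2]>60)&(q[...,2]<125)]; print(c,len(w),np.percentile(w,[5,50,95],axis=0)); print(np.polyfit(w[:,0],w[:,2],1))
E
```

```text
t 25.48 now [344.6 422.9 309.3] f [ 0.4 -0.6 -0.2] gap -0.1 j [0.75, -0.17, 1.74, -0.0, 1.57, -1.0]
scene shard_a 0.5 [288.3, 202.9] stand [-178.    43.4   17.7] [-141.9   68.    33.9]
scene shard_a 0.4 [298.4, 209.0] stand [-188.2   40.2    9.8] [-151.9   81.1   16.4]
scene shorting_ring 0.67 [268.4, 234.7] stand [-51.3 -26.3  58.3] [-3.2 18.6 90.1]
scene shorting_ring 0.45 [288.9, 206.2] stand [-178.    42.8   17.6] [-141.9   67.6   33.9]
scene magnet_ring 0.89 [152.1, 203.2] stand [-293.7 -312.8    0.7] [-200.4 -239.2   18.8]
scene magnet_ring 0.31 [431.0, 202.9] stand [-233.5  259.     2.3] [ -6.8 503.5 107.8]
scene horn_flange 0.77 [100.4, 266.4] stand [ -75.6 -404.2    1.7] [  10.2 -318.8   49.2]
scene horn_flange 0.44 [280.9, 187.9] stand [-165.9 -176.9   -0.6] [ 76.1 178.4 323.5]
top shard_a 0.78 [262.2, 233.9] stand [-180.4   40.3    2.8] [-120.9   67.4   36. ]
top shard_a 0.58 [313.7, 221.7] stand [-158.8 -118.9    6.9] [-111.4  -68.2   21.7]
top shard_a 0.54 [260.3, 243.2] stand [-199.3   42.    11.8] [-145.9   82.5   20.8]
top shard_a 0.47 [304.8, 217.0] stand [-136.5  -95.8   21.6] [-114.2  -38.7   43.3]
top shorting_ring 0.48 [282.6, 176.9] stand [-50.6 -25.2  65.3] [-5.3 18.9 93.9]
top magnet_ring 0.93 [388.0, 255.5] stand [-294.8 -313.7    1.9] [-204.4 -222.5   24. ]
top horn_flange 0.73 [403.4, 175.4] stand [ -81.2 -403.3    1.4] [   5.7 -317.5   52.9]
scene 4070 [[-78.5 -92.5 103.6]
 [  9.5   2.  105.3]
 [ 82.4  94.9 107.1]]
[ -0.  105.4]
top 5425 [[-80.3 -94.4 102.9]
 [  0.7  -1.8 106.6]
 [ 80.9  94.6 110.5]]
[  0.  106.7]
```

View pics/final.png

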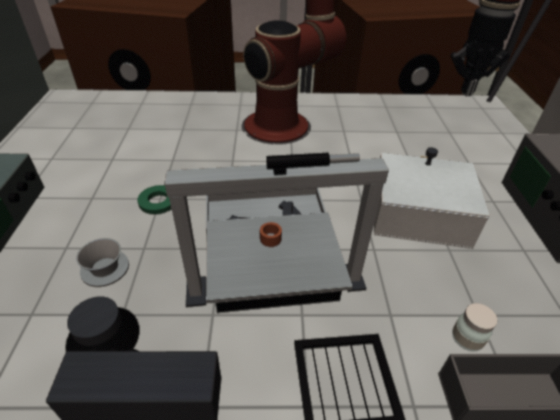

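The final picture shows the lid shut flat (430,185), the plate clear apart from the ring (270,234), and the shards in the tray (240–290,210). Everything else is in place, so I'm handing in.

```bash
python3 -c "
from station import arm
print(arm.hand_in())"
```

```text
the job is handed in; nothing more can be done
None
```

The job is handed in: all four shards are in the tray, the scraper stands released in the tool box with the lid shut, and the camera checks showed the ring and other bystanders where they started, with no sign of the beam being bumped. It took about 26 of the 72 s.

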